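Top up a doughnut tray and slide it home under the display shelf

ROBOT

A 6-joint arm with a two-finger parallel gripper is mounted at the origin on the work surface. World frame = base frame: x ahead of the robot, y to its left, z up, the work surface at z = 0. Lengths are in m, angles in rad, forces in N, time in s.
With the tool pointing down it reaches from about 0.375 to 0.825 m from the base axis. Payload 5.5 kg.
Tool frame: the origin (TCP) lies at the very end of the fingers, on their centre line; the grasp point (between the pads) lies bot.grasp_offset behind it (bot.grasp_offset is the distance from the TCP to the grasp point, in m); z points along the fingers, y is the line along which they close (so a half turn about z gives the same grasp; the last joint's range is limited). The gripper opens to 85 mm and grips with 20 to 120 N. Pads are 22 mm wide; open, the fingers measure 114 mm over their backs; the gripper's body (76 mm by 85 mm) begins 54 mm behind the grasp point. The pads swing forward as they close: fully open they stand 13 mm farther back than shut.
Start: joints at [-1.18, 0.314, -0.047, 1.21, 0, 1.571], TCP at [0.229, -0.555, 0.195] pointing down, gripper open.
Joint ranges: [-2.67, 2.67], [-0.69, 1.73], [-1.03, 1.25], [-2.08, 2.16], [-1.42, 1.45], [-3.14, 3.14]. Speed limits (rad/s): [2.39, 2.39, 3.01, 3.14, 3.14, 3.14].

INTERFACE

Orientations are given as a unit quaternion [w, x, y, z].
In Python, from cell import bot gives the robot as it stands.
- The arm moves only by the tool arm_command, never from a script. Its argument "increments" is a list of rows, each an object of numbers: "hand": the closure, from 0 (fully open) to 1 (shut); "tx", "ty", "tz": the shift along the tool's x, y, z in mm; "spin": the turn about the tool's z in degrees. A call has 1 to 8 rows; each row shifts and turns the commanded pose from where the row before left it, along the tool's axes as they then stand; what a row does not reach is not made up. A row lasts 1/8 s, in which the tool goes at most 62.5 mm and 10.7 degrees, less where a joint would pass 70% of its speed; a pose out of reach is approached as far as the arm can. A call is refused whole if a number of a shift passes 62.5 or a number of a turn 10.7, either way. A call with a gripper value outside its range is refused whole. The fingers move at their own pace and stop on an object; "grip_force" is the grip in N (left out, the last holds). Time passes only in rows, so rows that do not move let the fingers close. It gives the time, the measured TCP pose, the force, the opening and the grip force at its end, in the units of the state.
- bot.observe(): the state, without advancing time (a new reading comes with each control period).
- bot.grab_frame(name): name is "scene" or "side" or "wrist"; returns (picture, depth): 400x640x3 uint8, red, green, blue; 400x640 float32, m along the optical axis (not along the pixel's ray), 0 where there is no reading.
- bot.calibration(name): a dict with "fx", "fy", "cx", "cy" (pixels), "dist_coeffs" ([k1, k2, p1, p2, k3] as OpenCV has them; the pictures are not rectified), "pose" (4x4, takes a point from camera to world coordinates); the wrist camera has in their place "hand_eye" (4x4, takes a point from camera to tool coordinates, whose origin is the TCP and whose axes are the flange's). Camera axes: x right, y up, looking along -z (the intrinsics and any distortion apply to the point x, -y, -z); pixel columns grow to the right and rows downward; lengths in m; the calibration is good to about 2 mm. A picture is of the moment at which its call begins: read the wrist's pose just before it. calibration takes no time and is no camera call.
- bot.sign_off(): hands the job in; it is judged then, once.
Trained networks look in the newest picture that a camera, given by its name, has taken for a name from the list of things; names that differ only in an ending like _2 or _b are one class to them, and where a whole thing is asked for, a point or a joint stands for the part that bears it (a point fixed in the world has none). Each returns a list of dicts, best first, with "p" (0 to 1); they miss things now and then, are a little off and sometimes report something else, mostly with a low value. They report only what shows in the picture. A call takes as long as a camera call. They do not tell look-alikes from the thing itself.
- bot.trace(label, camera): "region" (400x640 bool, what is visible of it) and "point" ([row, column] in pixels, amid what is visible of it).
- bot.mark_of(label, camera): "point" ([row, column] in pixels: a listed point, or the origin of a listed thing).
The state is a dict: "time_s": time; "qpos": joint angles; "qd": joint speeds; "joint_efforts": joint torques, N m; "ee_pos": TCP position; "eef_rot": TCP orientation; "wrist_force": force on the tool from outside, world axes, zero at the start; "torque": the same for the moment, N m; "finger_gap": finger opening in m; "gripper_force": force on a finger pad.
Only numpy, scipy, OpenCV 4.12 (cv2) and the standard library are available. Lean on these libraries where they do the work, as an engineer would, in place of code of your own. Each camera call takes 0.05 s, during which the arm holds its last target. There are 200 camera calls.

TASK

Take the pink-iced doughnut from the wire rack and set it down gently, lying flat, in the free front row of the loose tray with the two chocolate doughnuts. Then take the tray by its black upright grip and slide it, flat on the counter, into the empty bay of the display, straight and fully home against the back stop under the glass shelf, with the pink doughnut still lying flat in its row, and let go. Leave the other doughnuts and everything else standing about where they are.

Things in the scene. Friction and masses are not known exactly. Their poses are not given: they have to be found in the camera images.
- pink_mid (a point): Centre of the loose pink-iced ring doughnut: 62 mm across, 28 mm high, 40 g, widest 8 to 19 mm above its underside; this point is 14 mm above its underside, z up. It starts flat on a fixed wire rack (260 x 100 mm, 25 mm high) in a straight row of three along the rack's length, centres 85 mm apart; the others are chocolate and white, in any order.
- pink: The same pink doughnut; origin at the centre of its underside, z up.
- tray_floor (a point): Centre of the loose aluminium tray's floor, on its upper face, 4 mm above the counter. Tray 160 mm (x) by 165 mm (y), rim 14 mm high, 4 mm thick, about 0.5 kg. x points from the grip to the tray's rear, z up. Two chocolate doughnuts are fixed in its rear row, at x +42, y +-40 mm. The free front row is at x = -36 mm; at its middle (y = 0) there is room for fingers on both sides in y.
- tray: The same tray (origin on the counter under the floor's centre, same axes). Its underside is flat. Near home its grip comes to 7 mm in front of the shelf's edge, where an upright gripper's body would strike the shelf: lean the tool back 30 to 45 degrees, fingers pointing forward and down.
- tray_grip (a point): Where to hold the tray: black upright tab, in front of the tray; this point is 125 mm in front of (-x) the tray's centre, 46 mm above the counter, axes as the tray's. The tab is 14 mm thick (y), 24 mm deep (x), its top 62 mm above the counter, on a 30 mm wide neck 4 to 10 mm above the counter. Held across the 14 mm, the tool may lean freely in the tray's x-z plane.
- open_mouth (a point): Mouth of the empty bay (fixed): on the counter, mid-width, under the shelf's front edge; x points inward, z up. When fully home the tray's centre lies 118 mm inward of it, same yaw. Side rails 30 mm high, 179 mm apart inside, run inward from here to the back stop, its face 198 mm in. Above is a clear shelf, underside 120 mm up, front edge up to 134 mm, caramel doughnuts on its rear up to 156 mm.
- full_mouth (a point): Mouth of the like bay beside it (left or right, 200 mm apart), filled by a fixed tray with four blue doughnuts, white ones on its shelf, whose black grip stands out 19 mm in front of this mouth; same frame and sizes, all fixed.
- choc_mid (a point): Centre of the loose chocolate doughnut on the rack, same size as the pink one. To be left where it is.
- white_mid (a point): Centre of the loose white doughnut on the rack, same size as the pink one. To be left where it is.
- jar: Orange jar with a yellow cap, 60 mm across, 100 mm high, origin at the centre of its underside. Bystander.
- shaker: Steel shaker, 54 mm across, 125 mm high, origin at the centre of its underside. Bystander.
- tag: Blank black tag card (85 mm wide, top 110 mm high) on a small wooden foot, origin at the centre of its underside. Bystander.
- spatula: Spatula, 280 mm long, lying on the counter along its own x axis, origin at the middle of its length. Bystander.
There are look-alikes about, which are no part of the job. What is shaped like the pink but green or purple is not meant.

How it is judged:
On the way, in this order (a step that is already met when the one before it is completed fails the run):
1. the pink doughnut lies flat in the tray's front row, let go (x of pink_mid in the frame of tray_floor between -0.07 and 0 m and y of pink_mid in the frame of tray_floor between -0.065 and 0.065 m and z of pink_mid in the frame of tray_floor between 0.009 and 0.019 m and angle between pink_mid's own z axis and vertical below 0.15 rad and contact force between the fingers and pink below 0.05 N), for 0.2 s.
2. the tray is fully home and straight in the empty bay, the pink doughnut in its front row (x of tray_floor in the frame of open_mouth between 0.11 and 0.124 m and y of tray_floor in the frame of open_mouth between -0.012 and 0.012 m and z of tray_floor in the frame of open_mouth between 0 and 0.008 m and angle between the x axis of tray_floor and the x axis of open_mouth, either way round below 0.07 rad and x of pink_mid in the frame of tray_floor between -0.07 and 0 m and y of pink_mid in the frame of tray_floor between -0.065 and 0.065 m and z of pink_mid in the frame of tray_floor between 0.009 and 0.019 m and angle between pink_mid's own z axis and vertical below 0.15 rad), for 0.2 s.
At the end, for the whole second after the job is handed in: The tray stands flat in the empty bay, within 8 mm of the back stop and turned less than 4 degrees; the pink doughnut lies flat on the tray's floor in its front row (centre in the front half of the tray, between the rims); both at rest and released (all of step 2 and linear speed of each of tray, pink below 0.02 m/s and contact force between the fingers and pink below 0.05 N and contact force between the fingers and tray below 0.05 N); the robot touches nothing.
It fails at once if the pink doughnut is dropped (falls free more than about 25 mm) (linear speed of pink above 0.7 m/s and contact force between the fingers and pink below 0.05 N).
It fails at once if the tray is tipped by more than 15 degrees (angle between tray's own z axis and vertical above 0.26 rad).
It fails at once if the chocolate or the white doughnut on the rack is moved more than 20 mm (distance of any of choc_mid, white_mid from where it was at the start of the episode above 0.02 m).
It fails at once if the jar, shaker, tag stand or spatula is moved more than 20 mm (distance of any of jar, shaker, tag, spatula from where it was at the start of the episode above 0.02 m).
It also fails if it takes over 64 s, if anything falls off the work surface, if the arm or the gripper's body presses on something with over 40 N, if the wrist force passes 120 N, or if a joint passes its speed limit or range.

## Working session

There is one attempt and no reset: what is moved stays moved. The work goes in short steps, Python scripts to look and compute and a tool call to move; the robot and the scene stay as the last step left them, time stands still between calls to the robot, and variables do not carry over. Pictures are saved under pics/ and viewed, at most 10 in all, crops included, and the job is handed in when it is done.

Besides the shell and the picture viewer there is one more tool, called by a JSON object that holds its "name" and its "arguments", one argument or row to a line. arm_command: Moves the arm, as the interface text tells. Its arguments: {"type":"object","properties":{"increments":{"type":"array"},"grip_force":{"type":"number"}},"required":["increments"]}

```bash
ls; mkdir -p pics; cat > h.py <<'E'
import numpy as np, cv2
from cell import bot
from scipy.spatial.transform import Rotation as R
def pose(s=None):
    s=s or bot.observe(); T=np.eye(4); q=s["eef_rot"]
    T[:3,:3]=R.from_quat([q[1],q[2],q[3],q[0]]).as_matrix(); T[:3,3]=s["ee_pos"]; return T
def cam(name):
    c=bot.calibration(name); K=np.array([[c["fx"],0,c["cx"]],[0,c["fy"],c["cy"]],[0,0,1.]])
    T=np.array(c["pose"]) if "pose" in c else pose()@np.array(c["hand_eye"])
    return K,np.array(c["dist_coeffs"],float),T
def ray(name,rc,C=None):
    K,d,T=C or cam(name)
    u=cv2.undistortPoints(np.array([[[rc[1],rc[0]]]],float),K,d)[0,0]
    return T[:3,3],T[:3,:3]@np.array([u[0],-u[1],-1.])   # dir scaled to depth 1
def at_depth(name,rc,dep,C=None):
    o,v=ray(name,rc,C); return o+v*dep
def at_z(name,rc,z,C=None):
    o,v=ray(name,rc,C); return o+v*(z-o[2])/v[2]
def tri(rays):
    A=np.zeros((3,3));b=np.zeros(3)
    for o,v in rays:
        v=v/np.linalg.norm(v);P=np.eye(3)-np.outer(v,v);A+=P;b+=P@o
    p=np.linalg.solve(A,b)
    return p,[np.linalg.norm(np.cross(p-o,v/np.linalg.norm(v))) for o,v in rays]
def proj(name,p,C=None):
    K,d,T=C or cam(name)
    q=np.linalg.inv(T)@np.append(p,1); 
    return cv2.projectPoints(np.array([[q[0],-q[1],-q[2]]]),np.zeros(3),np.zeros(3),K,d)[0][0,0][::-1]
E
cat > a.py <<'E'
from h import *
np.set_printoptions(precision=4,suppress=True)
print(bot.grasp_offset, bot.observe()["time_s"])
for n in ["scene","side"]:
    im,d=bot.grab_frame(n); cv2.imwrite(f"pics/{n}0.png",im[:,:,::-1]); np.save(f"{n}0.npy",d); C=cam(n); print(n,C[2][:3,3])
    for l in ["pink_mid","tray_floor","tray_grip","open_mouth","full_mouth","choc_mid","white_mid","jar","shaker","tag","spatula"]:
        for m in bot.mark_of(l,n)[:3]:
            r,c=m["point"]; i,j=int(min(max(r,0),399)),int(min(max(c,0),639))
            print(l,round(m["p"],2),np.round([r,c]),"depthpt",at_depth(n,(r,c),d[i,j],C))
E
python3 a.py
```

```text
pics
0.0187 0.0
scene [ 1.0083 -0.3791  0.9197]
pink_mid 0.92 [264. 226.] depthpt [ 0.5005 -0.3122  0.045 ]
pink_mid 0.59 [281. 173.] depthpt [ 0.4391 -0.4485  0.0161]
pink_mid 0.58 [237. 265.] depthpt [ 0.4825 -0.1797  0.024 ]
tray_floor 0.9 [224. 329.] depthpt [ 0.5538 -0.002   0.0053]
tray_grip 0.8 [193. 308.] depthpt [0.4469 0.0016 0.0428]
full_mouth 0.47 [268. 228.] depthpt [ 0.5189 -0.3148  0.0526]
choc_mid 0.76 [241. 209.] depthpt [ 0.4082 -0.3144  0.042 ]
white_mid 0.66 [226. 333.] depthpt [0.5671 0.0042 0.0049]
white_mid 0.63 [282. 250.] depthpt [ 0.5825 -0.2881  0.0386]
jar 0.79 [165. 378.] depthpt [0.4928 0.2532 0.033 ]
jar 0.7 [226. 329.] depthpt [ 0.5597 -0.0068  0.004 ]
shaker 0.97 [176. 415.] depthpt [0.5976 0.3159 0.0284]
shaker 0.56 [222. 330.] depthpt [0.5494 0.0039 0.0046]
tag 0.86 [147. 356.] depthpt [0.3715 0.2672 0.012 ]
spatula 0.59 [139. 404.] depthpt [0.4416 0.4329 0.0001]
spatula 0.18 [192. 307.] depthpt [0.4465 0.0008 0.0504]
side [0.4536 0.9163 0.8305]
pink_mid 0.67 [130. 348.] depthpt [ 0.4309 -0.5232 -0.0005]
pink_mid 0.53 [143. 329.] depthpt [ 0.5089 -0.4198 -0.0002]
pink_mid 0.53 [174. 332.] depthpt [ 0.4866 -0.1756  0.0235]
tray_floor 0.98 [210. 306.] depthpt [ 0.566  -0.0046  0.0014]
tray_grip 0.65 [199. 345.] depthpt [0.4406 0.0098 0.064 ]
full_mouth 0.88 [194. 266.] depthpt [ 0.7055 -0.0658  0.0101]
choc_mid 0.71 [149. 356.] depthpt [ 0.4046 -0.2935  0.054 ]
white_mid 0.69 [149. 308.] depthpt [ 0.5835 -0.304   0.0413]
jar 0.96 [280. 334.] depthpt [0.4642 0.3028 0.0391]
shaker 0.83 [299. 287.] depthpt [0.5773 0.366  0.036 ]
tag 0.63 [288. 376.] depthpt [0.3556 0.3048 0.0146]
spatula 0.77 [335. 342.] depthpt [0.439  0.4364 0.0016]
```

View pics/scene0.png

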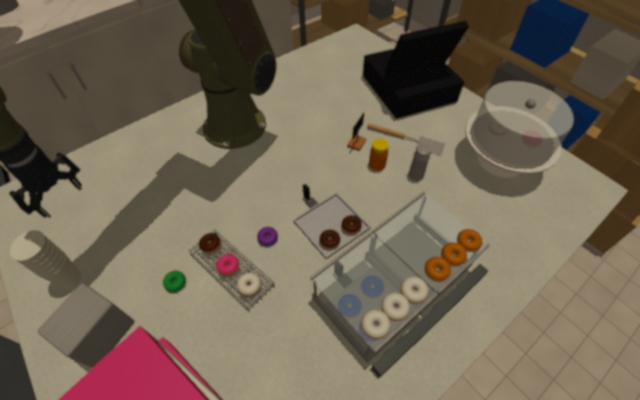

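View pics/side0.png

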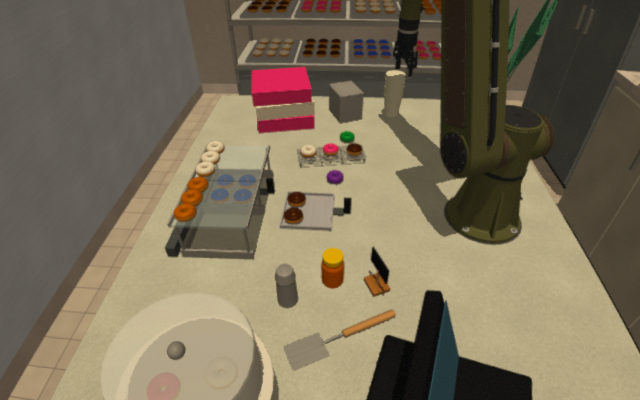

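The scene picture shows the loose row on the rack: chocolate (241,209), pink (264,226) and white (282,250). The things that could be taken for the pink are the green ring at (281,173), the purple ring at (237,266), and a pink box at about (370,160). I choose (264,226), which is (150,331) in the side view. The loose tray is at (224,329). The empty bay is the one with the caramel rings, and the full bay has the blue ones.

```bash
cat > b.py <<'E'
from h import *
np.set_printoptions(precision=4,suppress=True)
def t(n,a,b): print(n,*tri([ray("scene",a),ray("side",b)]))
t("pink",(264,226),(150,331)); t("choc",(241,209),(149,356)); t("white",(282,250),(150,308))
t("grip",(193,308),(203,345)); t("floor",(224,329),(210,306))
def seg(n,im,f):
    hsv=cv2.cvtColor(im,cv2.COLOR_RGB2HSV)
s=bot.observe(); print(pose(s), s["qpos"])
print(bot.calibration("wrist"))
im,d=[cv2.imread("pics/scene0.png"),0]
cv2.imwrite("pics/crop1.png",np.hstack([cv2.resize(im[190:370,190:490],None,fx=2.6,fy=2.6,interpolation=3)]))
E
python3 b.py
```

```text
pink [ 0.4966 -0.3105  0.036 ] [np.float64(0.0005427939448108504), np.float64(0.0005427939448108299)]
choc [ 0.4042 -0.3133  0.04  ] [np.float64(0.0019338480116087567), np.float64(0.001933848011608801)]
white [ 0.5837 -0.2891  0.046 ] [np.float64(0.0014575924828816012), np.float64(0.0014575924828813568)]
grip [0.4431 0.0031 0.0409] [np.float64(0.0031782224146764283), np.float64(0.0031782224146763758)]
floor [ 0.5608 -0.0019  0.0065] [np.float64(0.004976802191502478), np.float64(0.004976802191502397)]
[[ 0.9246  0.3809 -0.      0.2285]
 [ 0.3809 -0.9246  0.     -0.5548]
 [-0.     -0.     -1.      0.1948]
 [ 0.      0.      0.      1.    ]] [-1.18    0.3135 -0.0471  1.2102 -0.      1.5708]
{'fx': 351.0156329360776, 'fy': 351.0156329360776, 'cx': 325.8053530543688, 'cy': 201.80093464909797, 'dist_coeffs': array([-0.0762,  0.    ,  0.    ,  0.    ,  0.    ]), 'hand_eye': array([[-0.0001,  0.9618,  0.2738,  0.0695],
       [ 1.    , -0.0003,  0.0015,  0.    ],
       [ 0.0015,  0.2738, -0.9618, -0.1789],
       [ 0.    ,  0.    ,  0.    ,  1.    ]])}
```

View pics/crop1.png

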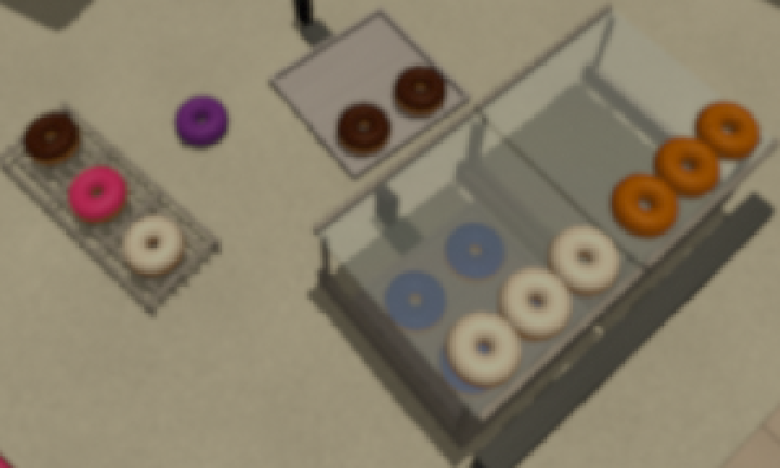

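The crop confirms the pink ring is the middle one on the wire rack, and the purple ring is off on the counter. The shelf's front edge runs from about px (279,311) to (193,425). Moving above the rack.

{"name": "arm_command", "arguments": {
  "increments": [
    {"hand": 0, "tx": 57, "ty": -20.7},
    {"tx": 57, "ty": -20.7},
    {"tx": 57, "ty": -20.7},
    {"tx": 57, "ty": -20.7},
    {"tx": 57, "ty": -20.7},
    {"tx": 56, "ty": -20.7},
    {"spin": 7.4},
    {"spin": 7.4}
  ],
  "grip_force": 25
}}

```text
invalid input
```

```bash
cat >> h.py <<'E'
def go(p,yaw):
    """tool-axes shift [mm] to TCP p (before spin) and spin [deg] so that tool x points along yaw [deg]"""
    T=pose(); d=T[:3,:3].T@(np.array(p)-T[:3,3])*1000
    y=np.degrees(np.arctan2(T[1,0],T[0,0])); print("shift",np.round(d,1),"spin",round((y-yaw+180)%360-180,2),"yaw now",round(y,2))
E
cat > c.py <<'E'
from h import *
np.set_printoptions(precision=4,suppress=True)
for rc in [(279,311),(233.5,374.6),(193,424.6)]: print("shelf edge",at_z("scene",rc,0.134))
C=cam("wrist"); print(C[2][:3,3]); s=bot.observe(); print(s["time_s"],s["ee_pos"])
im,d=bot.grab_frame("wrist"); cv2.imwrite("pics/w1.png",im[:,:,::-1]); 
for l in ["pink_mid","choc_mid","white_mid"]:
    for m in bot.mark_of(l,"wrist")[:3]:
        r,c=m["point"]; print(l,round(m["p"],2),np.round([r,c]),"depth",at_depth("wrist",(r,c),d[int(r)%400,int(c)%640],C),"z39",at_z("wrist",(r,c),0.039,C))
E
python3 c.py
```

```text
shelf edge [ 0.7096 -0.1832  0.134 ]
shelf edge [0.7122 0.015  0.134 ]
shelf edge [0.7043 0.2081 0.134 ]
[ 0.2929 -0.5283  0.3737]
1.2 [ 0.2285 -0.5548  0.1948]
```

View pics/w1.png

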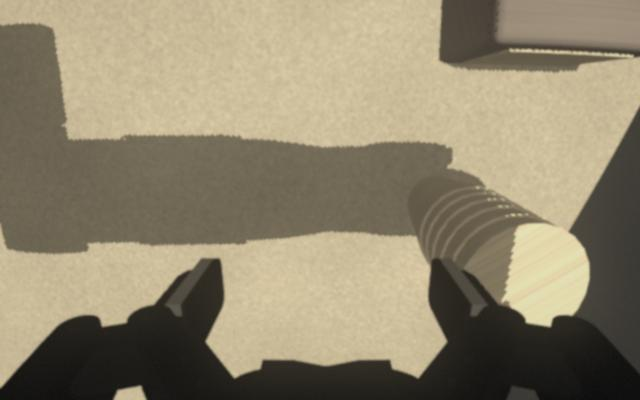

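The move was refused, so the picture still shows the start place: shadow, a ribbed post at (260,545), and no doughnuts. I'll retry with every key filled in.

{"name": "arm_command", "arguments": {
  "increments": [
    {"hand": 0, "tx": 57, "ty": -20.7, "tz": 0, "spin": 0},
    {"hand": 0, "tx": 57, "ty": -20.7, "tz": 0, "spin": 0},
    {"hand": 0, "tx": 57, "ty": -20.7, "tz": 0, "spin": 0},
    {"hand": 0, "tx": 57, "ty": -20.7, "tz": 0, "spin": 0},
    {"hand": 0, "tx": 57, "ty": -20.7, "tz": 0, "spin": 0},
    {"hand": 0, "tx": 56, "ty": -20.7, "tz": 0, "spin": 0},
    {"hand": 0, "tx": 0, "ty": 0, "tz": 0, "spin": 7.4},
    {"hand": 0, "tx": 0, "ty": 0, "tz": 0, "spin": 7.4}
  ],
  "grip_force": 25
}}

```text
time_s: 2.4
ee_pos: [0.4973, -0.309, 0.1947]
eef_rot: [-0.0, 0.998, 0.065, -0.0]
wrist_force: [-0.2, -0.3, 0.8]
finger_gap: 0.0852
gripper_force: 0.0
```

```bash
python3 c.py | tail -n +4
```

```text
[ 0.5663 -0.3     0.3735]
2.4 [ 0.4973 -0.309   0.1947]
pink_mid 0.77 [173. 189.] depth [ 0.4766 -0.1658  0.0136] z39 [ 0.4829 -0.1753  0.039 ]
pink_mid 0.19 [75. 40.] depth [0.5608 0.006  0.0035] z39 [ 0.5613 -0.0233  0.039 ]
choc_mid 0.61 [258. 321.] depth [ 0.3921 -0.3169  0.    ] z39 [ 0.4103 -0.3151  0.039 ]
white_mid 0.69 [ 80. 320.] depth [ 0.5859 -0.2909  0.025 ] z39 [ 0.5852 -0.2912  0.039 ]
```

View pics/w1.png

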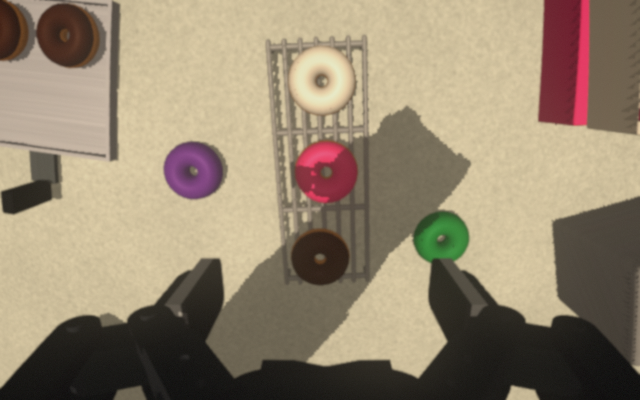

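The wrist view shows white (80,320), pink (171,326) and chocolate (258,321) on the rack. Purple (170,193) and green (237,441) are off it.

```bash
python3 - <<'E'
from h import *
np.set_printoptions(precision=4,suppress=True)
im=cv2.imread("pics/w1.png"); hsv=cv2.cvtColor(im,cv2.COLOR_BGR2HSV)
m=cv2.inRange(hsv,(160,100,60),(179,255,255)); m[:, :260]=0; m[:,400:]=0; m[:120]=0
r,c=np.where(m); print(r.min(),r.max(),c.min(),c.max())
rc=((r.min()+r.max())/2,(c.min()+c.max())/2)
print("z39",at_z("wrist",rc,.039)); p,e=tri([ray("wrist",rc),ray("scene",(264,226)),ray("side",(150,331))]); print(p,e)
go(at_z("wrist",rc,.039),7.8)
print("rack ends",at_z("wrist",(39,317),.025),at_z("wrist",(280,328),.025))
E
```

```text
142 202 296 356
z39 [ 0.5006 -0.3092  0.039 ]
[ 0.4979 -0.3099  0.0364] [np.float64(0.002255135029045636), np.float64(0.001651049054325204), np.float64(0.000883011456428022)]
shift [  4.1  -0.3 155.8] spin -0.07 yaw now 7.73
rack ends [ 0.6212 -0.2844  0.025 ] [ 0.3779 -0.328   0.025 ]
```

{"name": "arm_command", "arguments": {
  "increments": [
    {"hand": 0, "tx": 2.5, "ty": 0, "tz": 40, "spin": 0},
    {"hand": 0, "tx": 0, "ty": 0, "tz": 45, "spin": 0},
    {"hand": 0, "tx": 0, "ty": 0, "tz": 40, "spin": 0},
    {"hand": 0, "tx": 0, "ty": 0, "tz": 25, "spin": 0},
    {"hand": 0, "tx": 0, "ty": 0, "tz": 16, "spin": 0},
    {"hand": 0, "tx": 0, "ty": 0, "tz": 0, "spin": 0},
    {"hand": 0.2, "tx": 0, "ty": 0, "tz": 0, "spin": 0},
    {"hand": 0.5, "tx": 0, "ty": 0, "tz": 0, "spin": 0}
  ],
  "grip_force": 20
}}

```text
time_s: 3.6
ee_pos: [0.5, -0.3103, 0.0301]
eef_rot: [0.001, 0.998, 0.066, 0.001]
wrist_force: [0.2, 0.8, 0.3]
finger_gap: 0.0521
gripper_force: 0.0
```

{"name": "arm_command", "arguments": {
  "increments": [
    {"hand": 0.6, "tx": 0, "ty": 0, "tz": 0, "spin": 0},
    {"hand": 0.6, "tx": 0, "ty": 0, "tz": 0, "spin": 0},
    {"hand": 0.6, "tx": 0, "ty": 0, "tz": 0, "spin": 0}
  ]
}}

```text
time_s: 3.98
ee_pos: [0.4991, -0.3097, 0.0289]
eef_rot: [0.0, 0.998, 0.066, 0.0]
wrist_force: [0.3, 0.9, 0.2]
finger_gap: 0.0346
gripper_force: 0.0
```

```bash
python3 - <<'E'
from h import *
im,d=bot.grab_frame("wrist"); a=im[:,:,::-1]
im2,_=bot.grab_frame("side"); b=cv2.resize(im2[110:210,270:400,::-1],(520,400),interpolation=3)
cv2.imwrite("pics/w2.png",np.vstack([cv2.resize(a[100:],(520,244)),b[:340]]))
print(bot.observe()["finger_gap"])
E
```

```text
0.033905708723867174
```

View pics/w2.png

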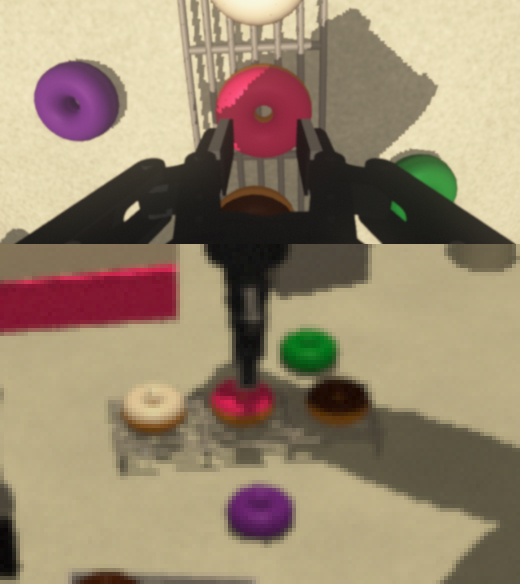

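The fingers closed to 34 mm without touching. The pink ring sits undisturbed at crop (112,264), and the fingertips show over its icing. I'll check the heights with the depth.

```bash
python3 - <<'E'
from h import *
np.set_printoptions(precision=3,suppress=True)
im,d=bot.grab_frame("wrist"); C=cam("wrist"); T=pose(); print(T[:3,3],bot.observe()["wrist_force"])
for y in (-.017,.017):
  for z in (-.03,-.02,-.01,0): print(y,z,proj("wrist",(T@[0,y,z,1])[:3],C))
for rc in [(205,300),(200,325),(240,300),(250,285),(245,275),(255,272),(250,372),(270,280),(270,370),(215,355),(238,324)]:
    print(rc,im[rc],at_depth("wrist",rc,d[rc],C))
s,ds=bot.grab_frame("side")
E
```

```text
[ 0.499 -0.31   0.029] [-0.108  0.063 -0.247]
-0.017 -0.03 [257.991 289.522]
-0.017 -0.02 [249.295 291.567]
-0.017 -0.01 [241.508 293.4  ]
-0.017 0 [234.495 295.052]
0.017 -0.03 [258.041 362.865]
0.017 -0.02 [249.34  360.852]
0.017 -0.01 [241.547 359.047]
0.017 0 [234.53 357.42]
(205, 300) [246  76 118] [ 0.52  -0.295  0.051]
(200, 325) [158  51  73] [ 0.525 -0.306  0.052]
(240, 300) [149  44  65] [ 0.503 -0.296  0.051]
(250, 285) [59 37 35] [ 0.506 -0.291  0.071]
(245, 275) [141  62  71] [ 0.499 -0.285  0.052]
(255, 272) [98 87 77] [ 0.507 -0.287  0.08 ]
(250, 372) [84 74 65] [ 0.512 -0.327  0.075]
(270, 280) [50 36 33] [ 0.505 -0.291  0.088]
(270, 370) [38 25 24] [ 0.508 -0.325  0.085]
(215, 355) [154  46  68] [ 0.52  -0.32   0.053]
(238, 324) [131 116  97] [ 0.485 -0.31  -0.   ]
```

```bash
python3 - <<'E'
from h import *
np.set_printoptions(precision=3,suppress=True)
im,d=bot.grab_frame("wrist"); C=cam("wrist"); Ti=np.linalg.inv(pose())
for c in (272,277,281,366,370,376):
  print(c,[(r,im[r,c].tolist(),np.round((Ti@np.append(at_depth("wrist",(r,c),d[r,c],C),1))[:3]*1000).tolist()) for r in range(240,300,6)])
E
```

```text
272 [(240, [156, 54, 72], [6.0, -26.0, -23.0]), (246, [119, 77, 74], [11.0, -23.0, -42.0]), (252, [97, 87, 75], [11.0, -22.0, -49.0]), (258, [100, 89, 78], [11.0, -21.0, -53.0]), (264, [97, 87, 76], [11.0, -20.0, -58.0]), (270, [95, 85, 75], [11.0, -20.0, -64.0]), (276, [84, 75, 66], [11.0, -19.0, -69.0]), (282, [54, 46, 40], [11.0, -18.0, -73.0]), (288, [50, 42, 36], [10.0, -18.0, -75.0]), (294, [51, 42, 39], [7.0, -18.0, -74.0])]
277 [(240, [153, 52, 70], [6.0, -24.0, -23.0]), (246, [120, 75, 74], [11.0, -21.0, -41.0]), (252, [98, 87, 76], [11.0, -20.0, -48.0]), (258, [91, 80, 70], [11.0, -19.0, -53.0]), (264, [66, 55, 48], [11.0, -18.0, -60.0]), (270, [51, 38, 34], [11.0, -18.0, -63.0]), (276, [49, 37, 32], [10.0, -17.0, -67.0]), (282, [45, 34, 30], [10.0, -17.0, -70.0]), (288, [44, 33, 29], [8.0, -17.0, -71.0]), (294, [42, 35, 31], [5.0, -17.0, -70.0])]
281 [(240, [155, 51, 70], [6.0, -21.0, -24.0]), (246, [115, 65, 65], [11.0, -19.0, -42.0]), (252, [61, 45, 40], [11.0, -18.0, -48.0]), (258, [53, 37, 33], [11.0, -18.0, -54.0]), (264, [51, 38, 33], [10.0, -17.0, -57.0]), (270, [48
[... 768 characters left out ...]
, 26], [11.0, 17.0, -54.0]), (264, [41, 26, 26], [10.0, 17.0, -57.0]), (270, [38, 26, 25], [7.0, 17.0, -56.0]), (276, [38, 27, 26], [5.0, 17.0, -57.0]), (282, [37, 27, 26], [3.0, 17.0, -57.0]), (288, [36, 24, 24], [0.0, 17.0, -57.0]), (294, [35, 24, 23], [-2.0, 17.0, -59.0])]
376 [(240, [144, 41, 62], [5.0, 24.0, -21.0]), (246, [114, 70, 69], [11.0, 21.0, -41.0]), (252, [93, 83, 73], [11.0, 20.0, -49.0]), (258, [91, 82, 73], [11.0, 20.0, -53.0]), (264, [80, 71, 63], [11.0, 19.0, -58.0]), (270, [48, 38, 34], [11.0, 18.0, -63.0]), (276, [38, 27, 24], [11.0, 18.0, -67.0]), (282, [39, 29, 28], [11.0, 17.0, -72.0]), (288, [37, 26, 26], [9.0, 17.0, -72.0]), (294, [37, 27, 26], [7.0, 17.0, -73.0])]
```

{"name": "arm_command", "arguments": {
  "increments": [
    {"hand": 0, "tx": 0, "ty": 0, "tz": 0, "spin": 0},
    {"hand": 0, "tx": 0, "ty": 0, "tz": 0, "spin": 0},
    {"hand": 0, "tx": 0, "ty": 0, "tz": 0, "spin": 0},
    {"hand": 0, "tx": 0, "ty": 0, "tz": 0, "spin": 0}
  ]
}}

```text
time_s: 4.72
ee_pos: [0.499, -0.3097, 0.0288]
eef_rot: [-0.0, 0.998, 0.066, 0.0]
wrist_force: [-0.5, -0.7, -0.2]
finger_gap: 0.0853
gripper_force: 0.0
```

```bash
cat > tip.py <<'E'
from h import *
np.set_printoptions(precision=3,suppress=True)
s=bot.observe(); print(s["ee_pos"],s["finger_gap"],s["wrist_force"])
im,d=bot.grab_frame("wrist"); K,D,T=cam("wrist"); Ti=np.linalg.inv(pose())
P=np.array([[ (Ti@np.append(at_depth("wrist",(r,c),d[r,c],(K,D,T)),1))[:3]*1000 for c in range(180,470,2)] for r in range(200,360,2)])
x,y,z=P[...,0],P[...,1],P[...,2]; g=s["finger_gap"]*500
for sg in (-1,1):
    m=(abs(x-10.5)<1.5)&(sg*y>g-3)&(sg*y<g+14)&(z<60)
    print(sg,"tip z list",np.sort(z[m])[::-1][:12], "y",np.percentile(sg*y[m],[5,50,95]) if m.any() else None)
sm,ds=bot.grab_frame("side"); C=cam("side"); W=np.array([[at_depth("side",(r,c),ds[r,c],C) for c in range(320,346)] for r in range(110,165)])
dark=(sm[110:165,320:346].max(-1)<60)&(abs(W[...,0]-s["ee_pos"][0])<.02)&(abs(W[...,1]-s["ee_pos"][1])<.08)
print("side dark lowest z",np.sort(W[dark][:,2])[:12])
E
python3 tip.py
```

```text
[ 0.499 -0.31   0.029] 0.08529745556427488 [-0.55  -0.726 -0.189]
-1 tip z list [29.961 29.693 29.575 29.561 29.496 29.299 29.288 29.01  28.687 28.591
 28.487 28.47 ] y [42.6   45.104 49.797]
1 tip z list [30.065 30.056 29.734 29.612 29.408 29.391 29.372 29.185 29.13  29.007
 28.997 28.977] y [42.329 44.629 49.352]
side dark lowest z [0.089 0.09  0.091 0.092 0.094 0.096 0.096 0.099 0.099 0.1   0.101 0.101]
```

{"name": "arm_command", "arguments": {
  "increments": [
    {"hand": 0, "tx": 0, "ty": 0, "tz": 15, "spin": 0},
    {"hand": 0, "tx": 0, "ty": 0, "tz": 12, "spin": 0},
    {"hand": 0, "tx": 0, "ty": 0, "tz": 0, "spin": 0}
  ]
}}

```text
time_s: 5.2
ee_pos: [0.4975, -0.3088, -0.0001]
eef_rot: [-0.001, 0.998, 0.066, -0.001]
wrist_force: [-0.7, -0.1, -0.5]
finger_gap: 0.0856
gripper_force: 0.0
```

```bash
sed -i 's/(z<60)/(z<-15)/' tip.py; python3 tip.py; python3 - <<'E'
from h import *
im,d=bot.grab_frame("wrist"); im2,_=bot.grab_frame("side"); b=cv2.resize(im2[110:190,280:390,::-1],(550,300),interpolation=3)
cv2.imwrite("pics/w3.png",np.vstack([cv2.resize(im[150:,:,::-1],(550,215)),b]))
E
```

```text
[ 0.498 -0.309 -0.   ] 0.08564156825364266 [-0.709 -0.09  -0.534]
-1 tip z list [-21.675 -23.395 -23.409 -24.02  -24.039 -24.063 -24.171 -24.276 -24.295
 -24.645 -24.652 -24.734] y [42.541 45.124 49.204]
1 tip z list [-23.393 -23.686 -24.566 -24.588 -24.644 -24.651 -24.976 -24.999 -25.09
 -26.378 -52.334 -52.459] y [42.298 44.295 48.556]
side dark lowest z [0.052 0.053 0.062 0.064 0.064 0.065 0.065 0.065 0.069 0.069 0.069 0.072]
```

View pics/w3.png

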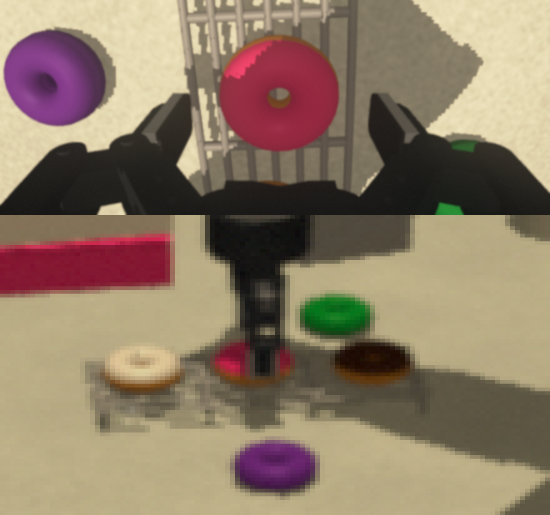

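The fingers now straddle the pink ring, and the side crop shows the tips beside its upper half. The real tips lie about 52 mm behind the reported TCP when open and about 40 mm when nearly shut, so I go 18 mm lower.

{"name": "arm_command", "arguments": {
  "increments": [
    {"hand": 0, "tx": 1, "ty": 0, "tz": 10, "spin": 0},
    {"hand": 0, "tx": 0, "ty": 0, "tz": 8, "spin": 0},
    {"hand": 0, "tx": 0, "ty": 0, "tz": 0, "spin": 0},
    {"hand": 0.6, "tx": 0, "ty": 0, "tz": 0, "spin": 0},
    {"hand": 0.6, "tx": 0, "ty": 0, "tz": 0, "spin": 0},
    {"hand": 0.6, "tx": 0, "ty": 0, "tz": 0, "spin": 0},
    {"hand": 0.6, "tx": 0, "ty": 0, "tz": 0, "spin": 0}
  ],
  "grip_force": 20
}}

```text
time_s: 6.28
ee_pos: [0.5002, -0.3097, -0.0159]
eef_rot: [0.0, 0.998, 0.066, 0.0]
wrist_force: [-0.6, 0.5, 1.3]
finger_gap: 0.0608
gripper_force: 22.0
```

{"name": "arm_command", "arguments": {
  "increments": [
    {"hand": 0.6, "tx": 0, "ty": 0, "tz": -10, "spin": 0},
    {"hand": 0.6, "tx": 0, "ty": 0, "tz": -40, "spin": 0},
    {"hand": 0.6, "tx": 0, "ty": 0, "tz": -50, "spin": 0},
    {"hand": 0.6, "tx": 5, "ty": -30, "tz": 0, "spin": 0},
    {"hand": 0.6, "tx": 11, "ty": -50, "tz": 0, "spin": 0},
    {"hand": 0.6, "tx": 11, "ty": -50, "tz": 0, "spin": 0},
    {"hand": 0.6, "tx": 11, "ty": -50, "tz": 0, "spin": 0},
    {"hand": 0.6, "tx": 11, "ty": -50, "tz": 0, "spin": 0}
  ]
}}

```text
time_s: 7.28
ee_pos: [0.5184, -0.0736, 0.0846]
eef_rot: [0.0, 0.998, 0.066, 0.001]
wrist_force: [1.2, 0.2, -1.4]
finger_gap: 0.0608
gripper_force: 22.1
```

{"name": "arm_command", "arguments": {
  "increments": [
    {"hand": 0.6, "tx": 11, "ty": -47, "tz": 0, "spin": 0},
    {"hand": 0.6, "tx": 6, "ty": -25, "tz": 0, "spin": 8},
    {"hand": 0.6, "tx": 0, "ty": 0, "tz": 0, "spin": 0},
    {"hand": 0.6, "tx": 0, "ty": 0, "tz": 0, "spin": 0}
  ]
}}

```text
time_s: 7.78
ee_pos: [0.5255, -0.0033, 0.0841]
eef_rot: [-0.0, 1.0, -0.003, 0.0]
wrist_force: [-0.1, -0.1, 0.2]
finger_gap: 0.0614
gripper_force: 22.1
```

```bash
cat > d.py <<'E'
from h import *
np.set_printoptions(precision=4,suppress=True)
s=bot.observe(); print(s["ee_pos"],s["finger_gap"],s["gripper_force"])
C=cam("wrist"); im,d=bot.grab_frame("wrist"); cv2.imwrite("pics/w4.png",im[:,:,::-1]); np.save("w4.npy",d); np.save("w4T.npy",C[2])
for l in ["tray_floor","tray_grip","open_mouth","full_mouth"]:
    for m in bot.mark_of(l,"wrist")[:2]:
        r,c=m["point"]; print(l,round(m["p"],2),np.round([r,c]),at_depth("wrist",(r,c),d[int(r)%400,int(c)%640],C))
E
python3 d.py
```

```text
[ 0.5255 -0.0033  0.0841] 0.06135325894816259 22.13277416769415
tray_floor 0.64 [148. 319.] [0.5626 0.002  0.0033]
```

View pics/w4.png

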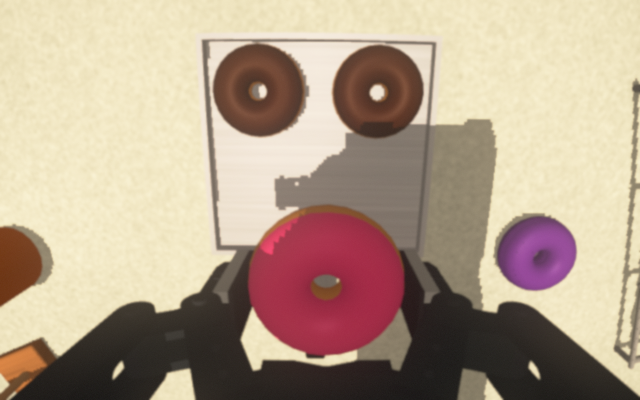

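The wrist view shows pink in hand at (285,327). The tray below has its rear rings at (90,258) and (91,378), and its rear rim corners at (38,202) and (41,436).

```bash
python3 - <<'E'
from h import *
np.set_printoptions(precision=4,suppress=True)
C=cam("wrist")
a=at_z("wrist",(90,258),.018,C);b=at_z("wrist",(91,378),.018,C)
r1=at_z("wrist",(38,202),.014,C);r2=at_z("wrist",(41,436),.014,C)
print(a,b,np.linalg.norm(a-b),r1,r2,np.linalg.norm(r1-r2))
for u,v,o in((a,b,.042),(r1,r2,.081)):
    dd=u-v; yaw=np.arctan2(-dd[0],dd[1]); m=(u+v)/2; x=np.array([np.cos(yaw),np.sin(yaw),0])
    c=m-o*x; print("yaw",np.degrees(yaw),"centre",c,"front row",c-.036*x,"grip",c-.125*x)
    go(np.append((c-.036*x)[:2],-.036),np.degrees(yaw))
E
```

```text
[0.6035 0.0418 0.018 ] [ 0.6022 -0.0387  0.018 ] 0.08055160598657798 [0.6382 0.0786 0.014 ] [ 0.6349 -0.0773  0.014 ] 0.1559675771935856
yaw -0.930866653270976 centre [0.5609 0.0022 0.018 ] front row [0.5249 0.0028 0.018 ] grip [0.4359 0.0042 0.018 ]
shift [ -0.6  -6.3 119.8] spin 0.53 yaw now -0.4
yaw -1.2099268013301832 centre [0.5556 0.0024 0.014 ] front row [0.5196 0.0031 0.014 ] grip [0.4306 0.005  0.014 ]
shift [ -5.9  -6.6 119.8] spin 0.81 yaw now -0.4
```

{"name": "arm_command", "arguments": {
  "increments": [
    {"hand": 0.6, "tx": -2, "ty": -6, "tz": 30, "spin": 0.6},
    {"hand": 0.6, "tx": 0, "ty": 0, "tz": 40, "spin": 0},
    {"hand": 0.6, "tx": 0, "ty": 0, "tz": 25, "spin": 0},
    {"hand": 0.6, "tx": 0, "ty": 0, "tz": 14, "spin": 0},
    {"hand": 0.6, "tx": 0, "ty": 0, "tz": 8, "spin": 0},
    {"hand": 0.6, "tx": 0, "ty": 0, "tz": 0, "spin": 0},
    {"hand": 0.6, "tx": 0, "ty": 0, "tz": 0, "spin": 0}
  ]
}}

```text
time_s: 8.9
ee_pos: [0.5244, -0.0017, -0.0323]
eef_rot: [-0.003, 1.0, -0.004, 0.001]
wrist_force: [0.0, -1.1, -0.1]
finger_gap: 0.0608
gripper_force: 22.1
```

{"name": "arm_command", "arguments": {
  "increments": [
    {"hand": 0.6, "tx": 0, "ty": -2, "tz": 2, "spin": 0},
    {"hand": 0.6, "tx": 0, "ty": 0, "tz": 1.5, "spin": 0},
    {"hand": 0.6, "tx": 0, "ty": 0, "tz": 0, "spin": 0},
    {"hand": 0.6, "tx": 0, "ty": 0, "tz": 0, "spin": 0}
  ]
}}

```text
time_s: 9.4
ee_pos: [0.5236, -0.0005, -0.0366]
eef_rot: [-0.004, 1.0, -0.003, 0.0]
wrist_force: [0.5, -0.7, -1.0]
finger_gap: 0.061
gripper_force: 22.1
```

{"name": "arm_command", "arguments": {
  "increments": [
    {"hand": 0.6, "tx": 0, "ty": 0, "tz": 1, "spin": 0},
    {"hand": 0.6, "tx": 0, "ty": 0, "tz": 0, "spin": 0},
    {"hand": 0.2, "tx": 0, "ty": 0, "tz": 0, "spin": 0},
    {"hand": 0, "tx": 0, "ty": 0, "tz": 0, "spin": 0},
    {"hand": 0, "tx": 0, "ty": 0, "tz": 0, "spin": 0},
    {"hand": 0, "tx": 0, "ty": 0, "tz": 0, "spin": 0},
    {"hand": 0, "tx": 0, "ty": 0, "tz": 0, "spin": 0}
  ]
}}

```text
time_s: 10.28
ee_pos: [0.5235, -0.0005, -0.0377]
eef_rot: [-0.004, 1.0, -0.003, -0.0]
wrist_force: [0.3, -0.0, -0.3]
finger_gap: 0.0854
gripper_force: 0.0
```

{"name": "arm_command", "arguments": {
  "increments": [
    {"hand": 0, "tx": 0, "ty": 0, "tz": -20, "spin": 0},
    {"hand": 0, "tx": 0, "ty": 0, "tz": -50, "spin": 0},
    {"hand": 0, "tx": 0, "ty": 0, "tz": -60, "spin": 0},
    {"hand": 0, "tx": -20, "ty": 0, "tz": -60, "spin": 0},
    {"hand": 0, "tx": -40, "ty": 0, "tz": -10, "spin": 0},
    {"hand": 0, "tx": -30, "ty": 0, "tz": 0, "spin": 0},
    {"hand": 0, "tx": 0, "ty": 0, "tz": 0, "spin": 0},
    {"hand": 0, "tx": 0, "ty": 0, "tz": 0, "spin": 0}
  ]
}}

```text
time_s: 11.28
ee_pos: [0.4344, -0.0014, 0.1618]
eef_rot: [-0.003, 1.0, -0.003, 0.001]
wrist_force: [-0.5, -0.5, -0.7]
finger_gap: 0.0854
gripper_force: 0.0
```

```bash
sed -i 's/w4/w5/g' d.py; python3 d.py; python3 -c "
from h import *
print(pose())"
```

```text
[ 0.4344 -0.0014  0.1618] 0.08537777838865633 0.0
tray_floor 0.84 [ 38. 323.] [0.5606 0.002  0.0047]
tray_floor 0.49 [186. 319.] [0.4376 0.0051 0.0616]
tray_grip 0.72 [187. 322.] [0.4371 0.0026 0.0606]
[[ 9.99982569e-01 -5.88964390e-03 -4.17571305e-04  4.34226516e-01]
 [-5.88658538e-03 -9.99958298e-01  6.98209464e-03 -1.39661567e-03]
 [-4.58675943e-04 -6.97951486e-03 -9.99975538e-01  1.61350146e-01]
 [ 0.00000000e+00  0.00000000e+00  0.00000000e+00  1.00000000e+00]]
```

View pics/w5.png

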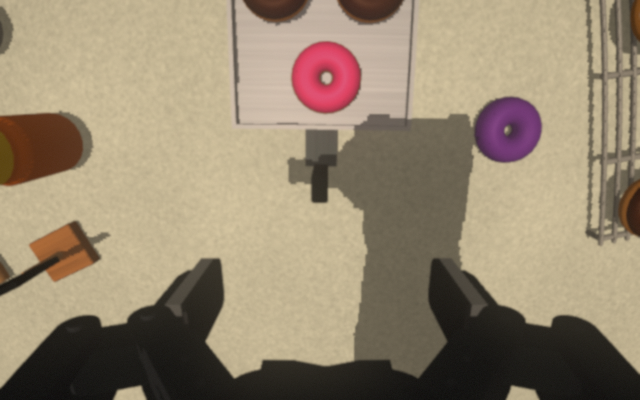

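Pink lies flat in the front row at (77,326), and the grip's top is at (185,320), about (0.436, 0.004). Now a look down onto the bay.

{"name": "arm_command", "arguments": {
  "increments": [
    {"hand": 0, "tx": 0, "ty": 0, "tz": -50, "spin": 0},
    {"hand": 0, "tx": 30, "ty": -22, "tz": -50, "spin": 0},
    {"hand": 0, "tx": 40, "ty": -30, "tz": 0, "spin": 0},
    {"hand": 0, "tx": 40, "ty": -30, "tz": 0, "spin": 0},
    {"hand": 0, "tx": 40, "ty": -30, "tz": 0, "spin": 0},
    {"hand": 0, "tx": 40, "ty": 0, "tz": 0, "spin": 0},
    {"hand": 0, "tx": 0, "ty": 0, "tz": 0, "spin": 0},
    {"hand": 0, "tx": 0, "ty": 0, "tz": 0, "spin": 0}
  ]
}}

```text
time_s: 12.52
ee_pos: [0.6224, 0.0647, 0.2638]
eef_rot: [-0.027, 0.999, 0.036, -0.002]
wrist_force: [-0.3, 0.6, -0.0]
finger_gap: 0.0857
gripper_force: 0.0
```

```bash
sed -i 's/w5/w6/g' d.py; python3 d.py
```

```text
[0.6224 0.0647 0.2638] 0.08571960993777629 0.0
tray_floor 0.66 [211. 381.] [0.5594 0.0024 0.0049]
tray_floor 0.57 [311. 371.] [0.4457 0.0065 0.0617]
tray_grip 0.67 [310. 369.] [0.4465 0.0093 0.0609]
full_mouth 0.94 [105. 467.] [ 0.701  -0.0781  0.0241]
```

View pics/w6.png

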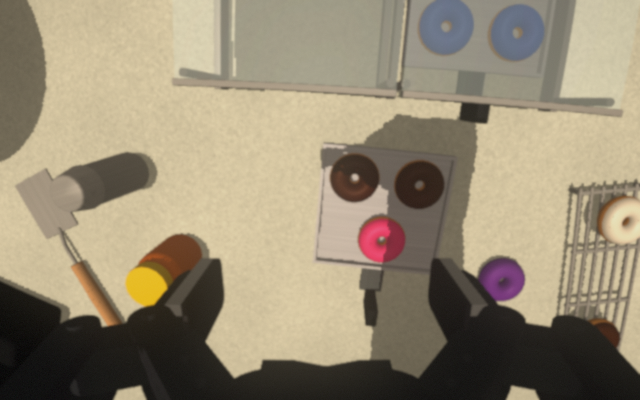

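The picture shows the shelf's front edge from (82,173) to (112,621) with the divider at (92,400). The full tray's blue rings are at (27,446) and (32,517), and its grip is at (112,475). The pink ring is at (240,382), with the jar and shaker well off to the left.

```bash
python3 - <<'E'
from h import *
np.set_printoptions(precision=4,suppress=True)
C=cam("wrist"); Z=lambda r,c,z: at_z("wrist",(r,c),z,C)
d=np.load("w6.npy")
print("depths edge",[at_depth("wrist",rc,d[rc],C) for rc in [(84,200),(92,400),(110,600),(28,300)]])
L,M,Rr=Z(82,173,.132),Z(92,400,.132),Z(112,621,.132); print("edge",L,M,Rr,np.linalg.norm(L-Rr),np.degrees(np.arctan2(*(Rr-L)[:2])))
a,b=Z(27,446,.018),Z(32,517,.018); print("blue",a,b,np.linalg.norm(a-b))
e=(L-Rr)/np.linalg.norm(L-Rr); yaw=np.arctan2(-e[0],e[1]); x=np.array([np.cos(yaw),np.sin(yaw),0]); y=np.array([-x[1],x[0],0])
print("edge yaw",np.degrees(yaw),"full mouth",(a+b)/2-.082*x,"open",(a+b)/2-.082*x+.2*y)
g=Z(112,475,.06);print("full grip",g,"-> mouth",g+.007*x)
print("rail inner L",Z(40,234,.03),Z(40,234,.0),"R",Z(40,381,.03))
print("tray pink",Z(240,382,.018),"rings",Z(177,355,.018),Z(184,419,.018))
print(pose())
E
```

```text
depths edge [array([0.6996, 0.1873, 0.1353]), array([0.705 , 0.0139, 0.1234]), array([ 0.7065, -0.1591,  0.1354]), array([0.7505, 0.1036, 0.1281])]
edge [0.7002 0.2135 0.132 ] [0.7047 0.0151 0.132 ] [ 0.7072 -0.1817  0.132 ] 0.39525477514444746 178.9823244237432
blue [ 0.7837 -0.0442  0.018 ] [ 0.7863 -0.1249  0.018 ] 0.08075117249627292
edge yaw 1.0176755762568102 full mouth [ 0.703 -0.086  0.018] open [0.6995 0.1139 0.018 ]
full grip [ 0.694  -0.0767  0.06  ] -> mouth [ 0.701  -0.0766  0.06  ]
rail inner L [0.7522 0.191  0.03  ] [0.7565 0.2004 0.    ] R [0.762  0.0275 0.03  ]
tray pink [ 0.5247 -0.0016  0.018 ] rings [0.6045 0.0412 0.018 ] [ 0.6025 -0.0382  0.018 ]
[[ 0.9973  0.0728 -0.0036  0.6224]
 [ 0.0729 -0.9959  0.0536  0.0647]
 [ 0.0003 -0.0537 -0.9986  0.2651]
 [ 0.      0.      0.      1.    ]]
```

{"name": "arm_command", "arguments": {
  "increments": [
    {"hand": 0, "tx": -40, "ty": 10, "tz": 0, "spin": 0},
    {"hand": 0, "tx": -40, "ty": 9, "tz": 0, "spin": 0},
    {"hand": 0, "tx": -40, "ty": 9, "tz": 0, "spin": 0},
    {"hand": 0, "tx": -40, "ty": 9, "tz": 0, "spin": 0},
    {"hand": 0, "tx": -31, "ty": 9, "tz": 50, "spin": 0},
    {"hand": 0, "tx": 0, "ty": 0, "tz": 50, "spin": 5.2},
    {"hand": 0, "tx": 0, "ty": 0, "tz": 0, "spin": 0},
    {"hand": 0, "tx": 0, "ty": 0, "tz": 0, "spin": 0}
  ]
}}

```text
time_s: 13.78
ee_pos: [0.4366, 0.0104, 0.1641]
eef_rot: [-0.027, 1.0, -0.009, -0.001]
wrist_force: [0.2, -0.9, -0.7]
finger_gap: 0.0855
gripper_force: 0.0
```

```bash
python3 -c "
from h import *
np.set_printoptions(precision=4,suppress=True)
print(pose(),bot.observe()['qpos']); go([.4355,.0042,.05],-1)"
```

```text
[[ 0.9998 -0.0174 -0.0022  0.4366]
 [-0.0173 -0.9984  0.0535  0.0104]
 [-0.0031 -0.0534 -0.9986  0.1641]
 [ 0.      0.      0.      1.    ]] [-0.0211  0.0258 -0.4654  1.0829  0.0535  3.1377]
shift [ -0.6  12.3 113.6] spin 0.01 yaw now -0.99
```

Joint 6 sits at its limit (q6 = 3.138), which caused the small sideways tilt, so I take the half-turn grasp instead.

{"name": "arm_command", "arguments": {
  "increments": [
    {"hand": 0, "tx": 0, "ty": 0, "tz": 0, "spin": -10.6},
    {"hand": 0, "tx": 0, "ty": 0, "tz": 0, "spin": -10.6},
    {"hand": 0, "tx": 0, "ty": 0, "tz": 0, "spin": -10.6},
    {"hand": 0, "tx": 0, "ty": 0, "tz": 0, "spin": -10.6},
    {"hand": 0, "tx": 0, "ty": 0, "tz": 0, "spin": -10.6},
    {"hand": 0, "tx": 0, "ty": 0, "tz": 0, "spin": -10.6},
    {"hand": 0, "tx": 0, "ty": 0, "tz": 0, "spin": -10.6},
    {"hand": 0, "tx": 0, "ty": 0, "tz": 0, "spin": -10.6}
  ]
}}

```text
time_s: 14.78
ee_pos: [0.4379, 0.0104, 0.1649]
eef_rot: [-0.02, 0.742, 0.67, 0.018]
wrist_force: [0.4, 0.3, -0.8]
finger_gap: 0.0854
gripper_force: 0.0
```

{"name": "arm_command", "arguments": {
  "increments": [
    {"hand": 0, "tx": 0, "ty": 0, "tz": 0, "spin": -10.6},
    {"hand": 0, "tx": 0, "ty": 0, "tz": 0, "spin": -10.6},
    {"hand": 0, "tx": 0, "ty": 0, "tz": 0, "spin": -10.6},
    {"hand": 0, "tx": 0, "ty": 0, "tz": 0, "spin": -10.6},
    {"hand": 0, "tx": 0, "ty": 0, "tz": 0, "spin": -10.6},
    {"hand": 0, "tx": 0, "ty": 0, "tz": 0, "spin": -10.6},
    {"hand": 0, "tx": 0, "ty": 0, "tz": 0, "spin": -10.6},
    {"hand": 0, "tx": 0, "ty": 0, "tz": 0, "spin": -10.6}
  ]
}}

```text
time_s: 15.78
ee_pos: [0.4379, 0.0104, 0.1649]
eef_rot: [-0.003, 0.096, 0.995, 0.027]
wrist_force: [0.1, -0.5, -0.3]
finger_gap: 0.0856
gripper_force: 0.0
```

{"name": "arm_command", "arguments": {
  "increments": [
    {"hand": 0, "tx": 0, "ty": 0, "tz": 0, "spin": -10.4},
    {"hand": 0, "tx": 0, "ty": 0, "tz": 0, "spin": 0}
  ]
}}

```text
time_s: 16.02
ee_pos: [0.4375, 0.0104, 0.1644]
eef_rot: [-0.001, 0.01, 1.0, 0.027]
wrist_force: [-0.0, 0.6, -0.5]
finger_gap: 0.0855
gripper_force: 0.0
```

```bash
cat > e.py <<'E'
from h import *
np.set_printoptions(precision=4,suppress=True)
print(pose(),bot.observe()['qpos'])
C=cam("wrist"); im,d=bot.grab_frame("wrist")
for m in bot.mark_of("tray_grip","wrist")[:2]:
    r,c=m["point"]; print(round(m["p"],2),(r,c),at_depth("wrist",(r,c),d[int(r)%400,int(c)%640],C),at_z("wrist",(r,c),.046,C))
# dark top face of tab
P=np.array([[np.append(at_depth("wrist",(r,c),d[r,c],C),im[r,c].max()) for c in range(200,450)] for r in range(0,400)]).reshape(-1,4)
t=P[(P[:,2]>.055)&(P[:,2]<.068)&(abs(P[:,0]-.4355)<.03)&(abs(P[:,1]-.004)<.03)]
print("tab top",len(t),t[:,:3].min(0) if len(t) else 0,t[:,:3].max(0) if len(t) else 0)
go([.4355,.0042,.05],179)
E
python3 e.py
```

```text
[[-0.9998  0.0193 -0.0007  0.4375]
 [ 0.0193  0.9984  0.0535  0.0104]
 [ 0.0018  0.0534 -0.9986  0.1644]
 [ 0.      0.      0.      1.    ]] [-0.0211  0.0261 -0.4643  1.0823  0.0535 -0.0018]
0.91 (182.1, 312.4) [0.4311 0.0054 0.0615] [0.4346 0.0056 0.046 ]
tab top 490 [ 0.4229 -0.002   0.055 ] [0.4468 0.0119 0.0635]
shift [  0.8 -12.3 113.2] spin -0.18 yaw now 178.82
```

{"name": "arm_command", "arguments": {
  "increments": [
    {"hand": 0, "tx": 2, "ty": -12, "tz": 40, "spin": 0},
    {"hand": 0, "tx": 0, "ty": 0, "tz": 45, "spin": 0},
    {"hand": 0, "tx": 0, "ty": 0, "tz": 45, "spin": 0},
    {"hand": 0, "tx": 0, "ty": 0, "tz": 30, "spin": 0},
    {"hand": 0, "tx": 0, "ty": 0, "tz": 18.5, "spin": 0},
    {"hand": 0, "tx": 0, "ty": 0, "tz": 0, "spin": 0},
    {"hand": 0.5, "tx": 0, "ty": 0, "tz": 0, "spin": 0},
    {"hand": 0.7, "tx": 0, "ty": 0, "tz": 0, "spin": 0}
  ],
  "grip_force": 20
}}

```text
time_s: 17.12
ee_pos: [0.4337, 0.0079, -0.0156]
eef_rot: [-0.001, 0.009, 1.0, 0.027]
wrist_force: [-0.3, -0.4, -0.4]
finger_gap: 0.0516
gripper_force: 0.0
```

{"name": "arm_command", "arguments": {
  "increments": [
    {"hand": 1, "tx": 0, "ty": 0, "tz": 0, "spin": 0},
    {"hand": 1, "tx": 0, "ty": 0, "tz": 0, "spin": 0},
    {"hand": 1, "tx": 0, "ty": 0, "tz": 0, "spin": 0},
    {"hand": 1, "tx": 0, "ty": 0, "tz": 0, "spin": 0},
    {"hand": 1, "tx": 0, "ty": 0, "tz": 0, "spin": 0}
  ]
}}

```text
time_s: 17.75
ee_pos: [0.4329, 0.0079, -0.0162]
eef_rot: [-0.002, 0.009, 1.0, 0.027]
wrist_force: [-1.0, 1.0, 7.2]
finger_gap: 0.0152
gripper_force: 21.3
```

{"name": "arm_command", "arguments": {
  "increments": [
    {"hand": 1, "tx": 0, "ty": 0, "tz": 0, "spin": 0},
    {"hand": 1, "tx": -3, "ty": 8, "tz": 0.4, "spin": 0},
    {"hand": 1, "tx": -5, "ty": 14, "tz": 0.75, "spin": -0.5},
    {"hand": 1, "tx": -6, "ty": 15, "tz": 0.8, "spin": -0.5},
    {"hand": 1, "tx": -6, "ty": 15, "tz": 0.8, "spin": -0.5},
    {"hand": 1, "tx": -6, "ty": 15, "tz": 0.8, "spin": -0.5},
    {"hand": 1, "tx": -5, "ty": 15, "tz": 0.8, "spin": -0.2},
    {"hand": 1, "tx": -4, "ty": 13, "tz": 0.7, "spin": 0}
  ],
  "grip_force": 35
}}

```text
time_s: 18.75
ee_pos: [0.4663, 0.0998, -0.0168]
eef_rot: [-0.003, -0.009, 1.0, 0.023]
wrist_force: [-4.1, -10.6, 10.6]
finger_gap: 0.0147
gripper_force: 38.5
```

{"name": "arm_command", "arguments": {
  "increments": [
    {"hand": 1, "tx": -3, "ty": 7.6, "tz": 0.4, "spin": 0},
    {"hand": 1, "tx": 0, "ty": 0, "tz": 0, "spin": 0},
    {"hand": 1, "tx": 0, "ty": 0, "tz": 0, "spin": 0}
  ]
}}

```text
time_s: 19.12
ee_pos: [0.4692, 0.1083, -0.0166]
eef_rot: [-0.003, -0.009, 1.0, 0.024]
wrist_force: [-3.6, -5.3, 10.1]
finger_gap: 0.0147
gripper_force: 39.6
```

```bash
cat > f.py <<'E'
from h import *
np.set_printoptions(precision=4,suppress=True)
T=pose(); s=bot.observe(); print(T,s["qpos"],s["time_s"]); print("grasp pt",(T@[0,0,-.0587,1])[:3])
for n in ("scene","side"):
    im,d=bot.grab_frame(n); C=cam(n)
    for l,z in (("tray_floor",.004),("pink_mid",.018),("tray_grip",.046)):
        for m in bot.mark_of(l,n)[:2]:
            r,c=m["point"]; print(n,l,round(m["p"],2),np.round([r,c]),at_z(n,(r,c),z,C))
    hsv=cv2.cvtColor(im,cv2.COLOR_RGB2HSV); m=cv2.inRange(hsv,(160,130,60),(179,255,255)); m[:, :280]=0; m[:170]=0; m[330:]=0;m[:,520:]=0
    k,lab,st,ce=cv2.connectedComponentsWithStats(m)
    for i in range(1,k):
        if st[i,4]>30: print(n,"pink blob",st[i],at_z(n,ce[i][::-1],.02,C))
    # tray-ring blobs: dark brown
E
python3 f.py
```

```text
[[-0.9998 -0.0183 -0.0056  0.4692]
 [-0.0186  0.9987  0.048   0.1083]
 [ 0.0047  0.0481 -0.9988 -0.0166]
 [ 0.      0.      0.      1.    ]] [ 0.1902  0.2876 -0.6192  0.6604  0.0482  0.1718] 19.125
grasp pt [0.4695 0.1055 0.042 ]
scene tray_floor 0.77 [215. 365.] [0.5962 0.1025 0.004 ]
scene pink_mid 0.96 [284. 172.] [ 0.4464 -0.4521  0.018 ]
scene pink_mid 0.55 [205. 355.] [0.5566 0.0971 0.018 ]
scene tray_grip 0.88 [183. 340.] [0.4817 0.1015 0.046 ]
scene pink blob [348 197  18  16 230] [0.5595 0.1005 0.02  ]
side tray_floor 0.89 [232. 292.] [0.5998 0.103  0.004 ]
side pink_mid 0.75 [224. 303.] [0.5672 0.0804 0.018 ]
side pink_mid 0.5 [336. 339.] [0.4465 0.4478 0.018 ]
side tray_grip 0.72 [222. 333.] [0.4755 0.0924 0.046 ]
side pink blob [295 221  19  14 209] [0.5617 0.0949 0.02  ]
```

```bash
python3 - <<'E'
from h import *
np.set_printoptions(precision=4,suppress=True)
C=cam("wrist"); im,d=bot.grab_frame("wrist"); cv2.imwrite("pics/w7.png",im[:,:,::-1]); np.save("w7.npy",d)
K,D,T=C
rr,cc=np.mgrid[0:400,0:640]; u=cv2.undistortPoints(np.stack([cc.ravel(),rr.ravel()],1).astype(float)[:,None],K,D)[:,0]
P=(T[:3,:3]@(np.c_[u[:,0],-u[:,1],-np.ones(len(u))]*d.ravel()[:,None]).T).T+T[:3,3]
hsv=cv2.cvtColor(im,cv2.COLOR_RGB2HSV).reshape(-1,3).astype(int)
x,y,z=P.T; ok=d.ravel()>0
def rep(n,m): print(n,m.sum(),(np.percentile(P[m],[1,50,99],axis=0) if m.sum()>20 else ''))
tr=ok&(x>.49)&(x<.7)&(abs(y-.105)<.12)
rep("rim z10-17",tr&(z>.010)&(z<.018))
brown=tr&(z>.012)&(z<.04)&(hsv[:,0]<15)&(hsv[:,1]>90)&(hsv[:,2]<140)&(x>.6)
for n,m in(("left",brown&(y>.107)),("right",brown&(y<.107))):
    rep(n,m)
    mi=m.reshape(400,640).astype(np.uint8); k,l,st,ce=cv2.connectedComponentsWithStats(mi); i=1+st[1:,4].argmax(); s=st[i]; print(s, at_z("wrist",(s[1]+s[3]/2,s[0]+s[2]/2),.018,C))
pk=tr&(z>.008)&(hsv[:,0]>160)&(hsv[:,1]>100); rep("pink",pk)
rim=tr&(z>.0105)&(z<.018)
for xb in np.arange(.52,.68,.03):
    m=rim&(abs(x-xb)<.008); ym=y[m]; print(round(xb,2),"rim y L",np.percentile(ym[ym>.15],[2,50,98]) if (ym>.15).sum()>5 else None,"R",np.percentile(ym[ym<.06],[2,50,98]) if (ym<.06).sum()>5 else None)
rep("edge",ok&(x>.67)&(x<.74)&(z>.1)&(z<.15)); rep("railtop",ok&(x>.68)&(z>.02)&(z<.035))
E
```

```text
rim z10-17 409 [[0.5155 0.041  0.0101]
 [0.5196 0.1201 0.0138]
 [0.5332 0.1867 0.0151]]
left 0 Traceback (most recent call last):
  File "<stdin>", line 15, in <module>
ValueError: attempt to get argmax of an empty sequence
```

```bash
python3 - <<'E'
from h import *
np.set_printoptions(precision=4,suppress=True)
K,D,T=cam("wrist"); d=np.load("w7.npy")
rr,cc=np.mgrid[0:400,0:640]; u=cv2.undistortPoints(np.stack([cc.ravel(),rr.ravel()],1).astype(float)[:,None],K,D)[:,0]
P=(T[:3,:3]@(np.c_[u[:,0],-u[:,1],-np.ones(len(u))]*d.ravel()[:,None]).T).T+T[:3,3]
x,y,z=P.T
m=(d.ravel()>0)&(x>.5)&(x<.56)&(abs(y-.105)<.12)&(z>.0115)&(z<.018)
for a in np.arange(.01,.21,.012):
    q=m&(abs(y-a)<.006); print(round(a,3),q.sum(),np.round([x[q].min(),np.median(x[q]),x[q].max()],4) if q.any() else '')
f=m&(x<.525); print("fit",np.degrees(np.arctan(-np.polyfit(y[f],x[f],1)[0])), y[m].min(),y[m].max())
for n in("scene","side"):
    im,ds=bot.grab_frame(n); hsv=cv2.cvtColor(im,cv2.COLOR_RGB2HSV); C=cam(n)
    for (y0,y1) in ((.105,.2),(.02,.105)):
        # brown ring blob within projected window
        c0=proj(n,np.array([.638,(y0+y1)/2,.018]),C); r,c=map(int,c0); w=14
        h=hsv[r-w:r+w,c-w:c+w].astype(int); mk=((h[...,2]<95)&(h[...,1]>70)).astype(np.uint8)
        k,l,st,ce=cv2.connectedComponentsWithStats(mk); i=1+st[1:,4].argmax(); s=st[i]
        print(n,c0,s,at_z(n,(r-w+s[1]+s[3]/2-.5,c-w+s[0]+s[2]/2-.5),.018,C))
E
```

```text
0.01 0 
0.022 0 
0.034 2 [0.5184 0.519  0.5195]
0.046 49 [0.5154 0.5181 0.5202]
0.058 0 
0.07 0 
0.082 0 
0.094 94 [0.5157 0.5178 0.521 ]
0.106 0 
0.118 74 [0.5162 0.5185 0.5215]
0.13 0 
0.142 0 
0.154 0 
0.166 0 
0.178 113 [0.518  0.5248 0.5326]
0.19 42 [0.5275 0.5309 0.5344]
0.202 0 
fit -1.2863908546123388 0.03986500533250586 0.18728294197015083
scene [212.3407 386.9671] [  3   7  20  18 230] [0.6364 0.1438 0.018 ]
scene [228.469  364.6552] [  4   5  21  19 258] [0.6356 0.0621 0.018 ]
side [240.6769 276.3357] [  4   1  21  17 250] [0.6424 0.1295 0.018 ]
side [219.5689 280.6248] [  5   7  20  13 203] [0.6394 0.0554 0.018 ]
```

{"name": "arm_command", "arguments": {
  "increments": [
    {"hand": 1, "tx": 0, "ty": 0, "tz": 0, "spin": 0},
    {"hand": 1, "tx": 0, "ty": 0, "tz": 0, "spin": 0},
    {"hand": 1, "tx": 0, "ty": 3, "tz": 0.1, "spin": -0.5},
    {"hand": 1, "tx": 0, "ty": 4, "tz": 0.2, "spin": -1},
    {"hand": 1, "tx": 0, "ty": 1, "tz": 0, "spin": -1},
    {"hand": 1, "tx": 0, "ty": 0, "tz": 0, "spin": 0},
    {"hand": 1, "tx": 0, "ty": 0, "tz": 0, "spin": 0}
  ],
  "grip_force": 60
}}

```text
time_s: 20.55
ee_pos: [0.4685, 0.1146, -0.0166]
eef_rot: [-0.002, -0.03, 0.999, 0.022]
wrist_force: [-5.5, -9.4, 12.3]
finger_gap: 0.0141
gripper_force: 59.5
```

```bash
cat > g.py <<'E'
from h import *
import sys
np.set_printoptions(precision=4,suppress=True)
T=pose(); s=bot.observe(); yw=np.degrees(np.arctan2(-T[1,0],-T[0,0])); g=(T@[0,0,-.0587,1])[:3]
print("grasp",g,"tool yaw",yw,"t",s["time_s"],"F",np.round(s["wrist_force"],1))
C=cam("scene"); im,ds=bot.grab_frame("scene"); hsv=cv2.cvtColor(im,cv2.COLOR_RGB2HSV)
px=float(sys.argv[1]) if len(sys.argv)>1 else g[0]; py=float(sys.argv[2]) if len(sys.argv)>2 else g[1]
out=[]
for dy in (.04,-.04):
    c0=proj("scene",np.array([px+.167,py+dy,.018]),C); r,c=map(int,c0); w=15
    h=hsv[r-w:r+w,c-w:c+w].astype(int); mk=((h[...,2]<95)&(h[...,1]>70)).astype(np.uint8)
    k,l,st,ce=cv2.connectedComponentsWithStats(mk); i=1+st[1:,4].argmax(); s=st[i]
    p=at_z("scene",(r-w+s[1]+s[3]/2-.5,c-w+s[0]+s[2]/2-.5),.018,C); out.append(p); print("ring",s,p)
a,b=out; e=a-b; y=np.arctan2(-e[0],e[1]); m=(a+b)/2; X=np.array([np.cos(y),np.sin(y),0]); print("tray yaw",np.degrees(y),"centre",m-.042*X)
m=cv2.inRange(hsv,(160,130,60),(179,255,255)); m[:, :280]=0; m[:160]=0; m[330:]=0;m[:,520:]=0
k,lab,st,ce=cv2.connectedComponentsWithStats(m); i=1+st[1:,4].argmax(); print("pink blob",st[i],at_z("scene",ce[i][::-1],.02,C))
E
python3 g.py
```

```text
grasp [0.4688 0.112  0.042 ] tool yaw 3.4911746552811014 t 20.55 F [-5.5 -9.4 12.3]
ring [  7   7  20  18 240] [0.6368 0.1559 0.018 ]
ring [  7   6  20  18 249] [0.6357 0.0758 0.018 ]
tray yaw -0.8109226785419424 centre [0.5943 0.1164 0.018 ]
pink blob [350 195  19  16 235] [0.5591 0.1111 0.02  ]
```

{"name": "arm_command", "arguments": {
  "increments": [
    {"hand": 1, "tx": -3, "ty": -1, "tz": 0, "spin": 0.6},
    {"hand": 1, "tx": -5, "ty": -1, "tz": 0, "spin": 0.6},
    {"hand": 1, "tx": -5, "ty": -0.8, "tz": 0, "spin": 0.6},
    {"hand": 1, "tx": -5, "ty": -0.2, "tz": 0, "spin": 0},
    {"hand": 1, "tx": -2, "ty": 0, "tz": 0, "spin": 0},
    {"hand": 1, "tx": 0, "ty": 0, "tz": 0, "spin": 0}
  ]
}}

```text
time_s: 21.35
ee_pos: [0.4847, 0.1147, -0.0166]
eef_rot: [-0.006, -0.015, 1.0, 0.025]
wrist_force: [-17.2, -1.5, 26.6]
finger_gap: 0.0139
gripper_force: 73.4
```

```bash
python3 g.py
```

```text
grasp [0.4854 0.1118 0.042 ] tool yaw 1.7495620931627622 t 21.35 F [-17.2  -1.5  26.6]
ring [  5   8  17  14 135] [0.6455 0.1494 0.018 ]
ring [  5   7  18  15 162] [0.6463 0.0699 0.018 ]
tray yaw 0.5813853750914194 centre [0.6039 0.1092 0.018 ]
pink blob [353 199  18  16 233] [0.5754 0.1066 0.02  ]
```

{"name": "arm_command", "arguments": {
  "increments": [
    {"hand": 1, "tx": 0, "ty": 0, "tz": -1.5, "spin": 0},
    {"hand": 1, "tx": -4, "ty": -0.5, "tz": 0, "spin": 0.2},
    {"hand": 1, "tx": -6, "ty": -0.5, "tz": 0, "spin": 0.2},
    {"hand": 1, "tx": -6, "ty": -0.1, "tz": 0, "spin": 0},
    {"hand": 1, "tx": -6, "ty": -0.1, "tz": 0, "spin": 0},
    {"hand": 1, "tx": -6, "ty": -0.1, "tz": 0, "spin": 0},
    {"hand": 1, "tx": -3, "ty": 0, "tz": 0, "spin": 0},
    {"hand": 1, "tx": 0, "ty": 0, "tz": 0, "spin": 0}
  ]
}}

```text
time_s: 22.4
ee_pos: [0.4982, 0.115, -0.0177]
eef_rot: [-0.02, -0.012, 0.999, 0.026]
wrist_force: [-54.4, 1.1, 54.5]
finger_gap: 0.0143
gripper_force: 80.8
```

```bash
python3 g.py
```

```text
grasp [0.5005 0.1119 0.0409] tool yaw 1.4823566912302306 t 22.4 F [-54.4   1.1  54.5]
ring [ 4  8 14 11 68] [0.6503 0.1468 0.018 ]
ring [ 2  7 15 12 92] [0.6491 0.0653 0.018 ]
tray yaw -0.7984091794490995 centre [0.6077 0.1066 0.018 ]
pink blob [354 201  20  17 243] [0.5859 0.1056 0.02  ]
```

```bash
python3 - <<'E'
from h import *
np.set_printoptions(precision=4,suppress=True)
s=bot.observe(); T=pose(); F=s["wrist_force"];M=s["torque"]; print(F,M,T[:3,3],T[:3,2])
# rail/edge evidence from the earlier top view w6 (saved): colours along a row through the glass
C=cam("wrist"); C6=(C[0],C[1],np.load("w6T.npy")); im=cv2.imread("pics/w6.png")
for z in (0.,.03):
  for yy in (.024,.203,.0135,.2135): print(z,yy,"px at x=.74",proj("wrist",np.array([.74,yy,z]),C6))
g=cv2.cvtColor(im,cv2.COLOR_BGR2GRAY)
for r in (20,45,65): print(r,"L",[(c,int(g[r,c])) for c in range(214,244,2)],"R",[(c,int(g[r,c])) for c in range(370,412,2)])
E
```

```text
[-54.9135   1.208   53.218 ] [-1.3445 11.2886 -0.3318] [ 0.4982  0.1149 -0.0177] [-0.0403  0.0522 -0.9978]
0.0 0.024 px at x=.74 [ 63.3392 379.8109]
0.0 0.203 px at x=.74 [ 53.4913 231.2891]
0.0 0.0135 px at x=.74 [ 64.0551 388.6552]
0.0 0.2135 px at x=.74 [ 53.0581 222.8537]
0.03 0.024 px at x=.74 [ 60.5002 382.3357]
0.03 0.203 px at x=.74 [ 50.0979 222.9685]
0.03 0.0135 px at x=.74 [ 61.2735 391.8399]
0.03 0.2135 px at x=.74 [ 49.6585 213.955 ]
20 L [(214, 192), (216, 190), (218, 191), (220, 162), (222, 132), (224, 131), (226, 130), (228, 139), (230, 155), (232, 190), (234, 189), (236, 157), (238, 156), (240, 157), (242, 155)] R [(370, 152), (372, 153), (374, 152), (376, 151), (378, 152), (380, 147), (382, 132), (384, 139), (386, 143), (388, 143), (390, 145), (392, 140), (394, 130), (396, 137), (398, 142), (400, 142), (402, 153), (404, 174), (406, 111), (408, 113), (410, 146)]
45 L [(214, 193), (216, 192), (218, 195), (220, 167), (222, 134), (224, 133), (226, 133), (228, 142), (230, 154), (232, 164), (234, 171), (236, 156), (238, 156), (240, 158), (242, 156)] R [(370, 154), (372, 154), (374, 155), (376, 157), (378, 150), (380, 136), (382, 143), (384, 145), (386, 145), (388, 148), (390, 140), (392, 131), (394, 141), (396, 144), (398, 145), (400, 166), (402, 171), (404, 104), (406, 125), (408, 150), (410, 151)]
65 L [(214, 192), (216, 193), (218, 197), (220, 171), (222, 136), (224, 133), (226, 134), (228, 143), (230, 157), (232, 174), (234, 205), (236, 172), (238, 156), (240, 157), (242, 156)] R [(370, 159), (372, 159), (374, 157), (376, 152), (378, 138), (380, 143), (382, 146), (384, 146), (386, 148), (388, 142), (390, 134), (392, 143), (394, 144), (396, 146), (398, 174), (400, 176), (402, 103), (404, 119), (406, 146), (408, 147), (410, 148)]
```

{"name": "arm_command", "arguments": {
  "increments": [
    {"hand": 1, "tx": 4, "ty": 0, "tz": -1, "spin": 0},
    {"hand": 1, "tx": 4, "ty": 0, "tz": -1, "spin": 0},
    {"hand": 0.5, "tx": 0, "ty": 0, "tz": 0, "spin": 0},
    {"hand": 0.5, "tx": 0, "ty": 0, "tz": 0, "spin": 0},
    {"hand": 0.5, "tx": 0, "ty": 0, "tz": 0, "spin": 0},
    {"hand": 0.5, "tx": 0, "ty": 0, "tz": 0, "spin": 0}
  ],
  "grip_force": 20
}}

```text
time_s: 23.2
ee_pos: [0.5137, 0.116, -0.0133]
eef_rot: [-0.001, -0.013, 1.0, 0.027]
wrist_force: [-1.0, 0.9, 0.6]
finger_gap: 0.0426
gripper_force: 0.0
```

```bash
python3 -c "
from h import *
np.set_printoptions(precision=4,suppress=True)
print(pose(),bot.observe()['torque'])"; python3 g.py .4955 .112; cat > k.py <<'E'
from h import *
np.set_printoptions(precision=4,suppress=True)
K,D,T=cam("wrist"); im,d=bot.grab_frame("wrist"); cv2.imwrite("pics/w8.png",im[:,:,::-1])
rr,cc=np.mgrid[0:400,0:640]; u=cv2.undistortPoints(np.stack([cc.ravel(),rr.ravel()],1).astype(float)[:,None],K,D)[:,0]
P=(T[:3,:3]@(np.c_[u[:,0],-u[:,1],-np.ones(len(u))]*d.ravel()[:,None]).T).T+T[:3,3]
x,y,z=P.T; ok=d.ravel()>0
t=ok&(z>.055)&(z<.067)&(y>.08)&(y<.14)&(x>.45)&(x<.53)&(im.reshape(-1,3).max(1)<70)
print("tab top",t.sum(),P[t].min(0),P[t].max(0)) if t.any() else print("no tab")
m=ok&(x>.5)&(x<.6)&(abs(y-.11)<.12)&(z>.0115)&(z<.018)
for a in np.arange(.02,.21,.012):
    q=m&(abs(y-a)<.006)
    if q.sum()>3: print(round(a,3),q.sum(),np.round([x[q].min(),np.median(x[q]),x[q].max()],4))
E
python3 k.py
```

```text
[[-0.9997 -0.0258 -0.0036  0.5137]
 [-0.0259  0.9982  0.0537  0.116 ]
 [ 0.0022  0.0537 -0.9986 -0.0133]
 [ 0.      0.      0.      1.    ]] [-0.0762 -0.0052  0.0348]
grasp [0.514  0.1128 0.0453] tool yaw 1.4848660188015783 t 23.2 F [-1.   0.9  0.6]
ring [ 5  8 14 12 69] [0.649 0.148 0.018]
ring [ 5  8 14 12 91] [0.6501 0.0664 0.018 ]
tray yaw 0.7359189169968413 centre [0.6075 0.1067 0.018 ]
pink blob [354 201  20  17 243] [0.5855 0.1055 0.02  ]
tab top 4178 [0.4852 0.0801 0.055 ] [0.5251 0.1399 0.067 ]
0.032 9 [0.5397 0.5692 0.5732]
0.044 12 [0.5401 0.5406 0.541 ]
0.056 13 [0.5398 0.5404 0.5414]
0.08 20 [0.5638 0.565  0.5674]
0.092 299 [0.5411 0.5455 0.5646]
0.104 364 [0.5137 0.5458 0.5596]
0.116 337 [0.5424 0.5459 0.5629]
0.128 304 [0.5422 0.5458 0.5745]
0.14 157 [0.5427 0.5451 0.5482]
0.188 192 [0.5821 0.5923 0.5999]
```

The tray stopped with its rear at about x = 0.70, right at the mouth, so a corner may be meeting a rail end. I'll lift off and measure tray and bay together in one wrist view.

{"name": "arm_command", "arguments": {
  "increments": [
    {"hand": 0, "tx": 0, "ty": 0, "tz": 0, "spin": 0},
    {"hand": 0, "tx": 0, "ty": 0, "tz": -40, "spin": 0},
    {"hand": 0, "tx": 0, "ty": 0, "tz": -60, "spin": 0},
    {"hand": 0, "tx": 20, "ty": 0, "tz": -60, "spin": 0},
    {"hand": 0, "tx": 40, "ty": 0, "tz": -60, "spin": 0},
    {"hand": 0, "tx": 0, "ty": 0, "tz": 0, "spin": 0},
    {"hand": 0, "tx": 0, "ty": 0, "tz": 0, "spin": 0}
  ]
}}

```text
time_s: 24.18
ee_pos: [0.4598, 0.1032, 0.1975]
eef_rot: [-0.001, -0.013, 1.0, 0.027]
wrist_force: [-0.9, 0.1, -0.6]
finger_gap: 0.0853
gripper_force: 0.0
```

```bash
cat > m.py <<'E'
from h import *
np.set_printoptions(precision=4,suppress=True)
print(pose(),bot.observe()["time_s"],bot.observe()["qpos"])
C=cam("wrist"); K,D,T=C; im,d=bot.grab_frame("wrist"); cv2.imwrite("pics/w9.png",im[:,:,::-1]); np.save("w9.npy",d); np.save("w9T.npy",T)
# orthophotos of the scene at plane heights, 1 mm per pixel, x .60-.86, y -.02..0.24
def ortho(z,x0=.44,x1=.86,y0=-.03,y1=.24):
    X,Y=np.meshgrid(np.arange(x0,x1,.001),np.arange(y0,y1,.001),indexing="ij")
    Q=np.c_[X.ravel(),Y.ravel(),np.full(X.size,z)]; q=(Q-T[:3,3])@T[:3,:3]
    uv=cv2.projectPoints(q*[1,-1,-1],np.zeros(3),np.zeros(3),K,D)[0][:,0].astype(np.float32)
    return cv2.remap(im,uv[:,0].reshape(X.shape),uv[:,1].reshape(X.shape),1)
for z in (0.,.014,.018,.03): np.save(f"o{int(z*1000)}.npy",ortho(z))
o=np.load("o30.npy"); g=cv2.cvtColor(o,cv2.COLOR_RGB2GRAY).astype(int)
for xx in (.72,.75,.78):
    row=g[int((xx-.44)*1000)-4:int((xx-.44)*1000)+5].mean(0).astype(int); print("z30",xx,"R y10..40",row[40:70:2],"L y180..220",row[210:252:2])
o=np.load("o18.npy"); h=cv2.cvtColor(o,cv2.COLOR_RGB2HSV).astype(int)
br=((h[...,0]<20)&(h[...,1]>90)&(h[...,2]<130)).astype(np.uint8); br[:150]=0
k,l,st,ce=cv2.connectedComponentsWithStats(br)
for i in range(1,k):
    if st[i,4]>600: s=st[i]; print("brown x",.44+s[1]*.001,s[3],"y",-.03+s[0]*.001,s[2],"ctr",.44+.001*(s[1]+s[3]/2),-.03+.001*(s[0]+s[2]/2))
pk=((h[...,0]>160)&(h[...,1]>110)).astype(np.uint8); k,l,st,ce=cv2.connectedComponentsWithStats(pk); s=st[1+st[1:,4].argmax()]
print("pink ctr",.44+.001*(s[1]+s[3]/2),-.03+.001*(s[0]+s[2]/2),s)
E
python3 m.py
```

```text
[[-0.9997 -0.0259 -0.0036  0.4598]
 [-0.026   0.9982  0.0536  0.1032]
 [ 0.0022  0.0537 -0.9986  0.1975]
 [ 0.      0.      0.      1.    ]] 24.175 [ 0.1792  0.0643 -0.3471  1.1534  0.0534  0.1534]
z30 0.72 R y10..40 [27 28 27 27 28 28 29 28 29 29 28 28 28 28 28] L y180..220 [29 29 30 30 30 29 31 31 31 31 32 32 32 32 33 32 32 33 33 32 33]
z30 0.75 R y10..40 [1 1 1 1 1 1 1 1 1 1 1 1 1 1 1] L y180..220 [12 12 12 13 13 14 14 15 15 15 15 16 16 17 18 18 18 19 19 20 20]
z30 0.78 R y10..40 [0 0 0 0 0 0 0 0 0 0 0 0 0 0 0] L y180..220 [0 0 0 0 0 0 0 0 0 0 0 0 0 0 0 0 0 0 0 0 0]
brown x 0.63 67 y 0.038000000000000006 59 ctr 0.6635 0.0675
brown x 0.633 70 y 0.11699999999999999 60 ctr 0.668 0.147
pink ctr 0.5915 0.10650000000000001 [ 107  121   59   61 2715]
```

```bash
python3 - <<'E'
from h import *
np.set_printoptions(precision=4,suppress=True)
K,D,T=cam("wrist"); T=np.load("w9T.npy"); d=np.load("w9.npy"); im=cv2.imread("pics/w9.png")
rr,cc=np.mgrid[0:400,0:640]; u=cv2.undistortPoints(np.stack([cc.ravel(),rr.ravel()],1).astype(float)[:,None],K,D)[:,0]
P=(T[:3,:3]@(np.c_[u[:,0],-u[:,1],-np.ones(len(u))]*d.ravel()[:,None]).T).T+T[:3,3]; x,y,z=P.T; ok=d.ravel()>0
t=ok&(z>.058)&(z<.067)&(abs(y-.11)<.025)&(abs(x-.498)<.03); print("tab",t.sum(),np.percentile(P[t],[1,99],axis=0))
rim=ok&(z>.0115)&(z<.017)&(x>.53)&(x<.715)&(abs(y-.11)<.1)
f=rim&(x<.552)&(y>.04)&(y<.18); pf=np.polyfit(y[f],x[f],1); print("front rim n",f.sum(),"yaw",np.degrees(np.arctan(-pf[0])),"x@.11",np.polyval(pf,.11))
for xb in np.arange(.56,.71,.02):
    for s,a,b in(("L",.17,.205),("R",.01,.045)):
        q=rim&(abs(x-xb)<.01)&(y>a)&(y<b)
        if q.sum()>4: print(round(xb,2),s,q.sum(),np.percentile(y[q],[3,50,97]))
b=rim&(x>.685)&(y>.04)&(y<.18); 
if b.sum()>10: pb=np.polyfit(y[b],x[b],1); print("rear rim",b.sum(),np.degrees(np.arctan(-pb[0])),np.polyval(pb,.11),x[b].max())
E
```

```text
tab 351 [[0.4859 0.1055 0.0593]
 [0.5088 0.1191 0.0633]]
front rim n 521 yaw -2.0507017692869214 x@.11 0.5444262595506703
0.56 L 65 [0.1889 0.1909 0.1932]
0.56 R 65 [0.0288 0.0305 0.0327]
0.58 L 61 [0.1885 0.1903 0.1922]
0.58 R 62 [0.0279 0.0301 0.0318]
0.6 L 62 [0.1874 0.1894 0.1917]
0.6 R 59 [0.0271 0.0291 0.0311]
0.62 L 58 [0.1869 0.1889 0.1911]
0.62 R 58 [0.0262 0.028  0.0301]
0.64 L 57 [0.1862 0.1881 0.1906]
0.64 R 58 [0.0253 0.0277 0.0429]
0.66 L 52 [0.1857 0.1876 0.1902]
0.66 R 47 [0.0246 0.0268 0.0285]
0.68 L 44 [0.1839 0.1864 0.1881]
0.68 R 46 [0.0247 0.0264 0.0285]
0.7 L 27 [0.175  0.1847 0.1873]
0.7 R 113 [0.0115 0.0269 0.0414]
rear rim 166 -3.2495529695199425 0.7006565291421798 0.70572142418701
```

The wrist depth shows the tray's yaw is -2.1°, so its right rear corner (y = 0.0247) met the rail end. The tab is at (0.497, 0.112). I'll regrip square to it, draw back, straighten and re-enter.

{"name": "arm_command", "arguments": {
  "increments": [
    {"hand": 0, "tx": -38, "ty": 0, "tz": 20, "spin": 3.6},
    {"hand": 0, "tx": 0, "ty": 0, "tz": 55, "spin": 0},
    {"hand": 0, "tx": 0, "ty": 0, "tz": 55, "spin": 0},
    {"hand": 0, "tx": 0, "ty": 0, "tz": 50, "spin": 0},
    {"hand": 0, "tx": 0, "ty": 0, "tz": 30, "spin": 0},
    {"hand": 0.7, "tx": 0, "ty": 0, "tz": 0, "spin": 0},
    {"hand": 1, "tx": 0, "ty": 0, "tz": 0, "spin": 0},
    {"hand": 1, "tx": 0, "ty": 0, "tz": 0, "spin": 0}
  ],
  "grip_force": 90
}}

```text
time_s: 25.22
ee_pos: [0.4981, 0.1156, -0.0109]
eef_rot: [-0.002, 0.018, 0.999, 0.027]
wrist_force: [0.8, 0.8, 0.5]
finger_gap: 0.0323
gripper_force: 0.0
```

{"name": "arm_command", "arguments": {
  "increments": [
    {"hand": 1, "tx": 0, "ty": 0, "tz": 0, "spin": 0},
    {"hand": 1, "tx": 0, "ty": 0, "tz": 0, "spin": 0},
    {"hand": 1, "tx": 4, "ty": 0, "tz": 0, "spin": 0},
    {"hand": 1, "tx": 8, "ty": 0, "tz": 0, "spin": 0},
    {"hand": 1, "tx": 8, "ty": 0, "tz": 0, "spin": 0},
    {"hand": 1, "tx": 5, "ty": 0, "tz": 0, "spin": -1},
    {"hand": 1, "tx": 0, "ty": 0, "tz": 0, "spin": -1.2},
    {"hand": 1, "tx": 0, "ty": 0, "tz": 0, "spin": -1.2}
  ]
}}

```text
time_s: 26.22
ee_pos: [0.4748, 0.1153, -0.0096]
eef_rot: [0.001, -0.011, 1.0, 0.025]
wrist_force: [-1.7, -2.8, 12.8]
finger_gap: 0.013
gripper_force: 89.5
```

```bash
cat > n.py <<'E'
from h import *
np.set_printoptions(precision=4,suppress=True)
s=bot.observe(); T0=pose(); g=(T0@[0,0,-.0587,1])[:3]
print("grasp",g,"tool yaw",np.degrees(np.arctan2(-T0[1,0],-T0[0,0])),"t",s["time_s"],"F",np.round(s["wrist_force"],1),"gap",s["finger_gap"],"z",T0[:3,2])
K,D,T=cam("wrist"); im,d=bot.grab_frame("wrist")
rr,cc=np.mgrid[0:400,0:640]; u=cv2.undistortPoints(np.stack([cc.ravel(),rr.ravel()],1).astype(float)[:,None],K,D)[:,0]
P=(T[:3,:3]@(np.c_[u[:,0],-u[:,1],-np.ones(len(u))]*d.ravel()[:,None]).T).T+T[:3,3]; x,y,z=P.T; ok=d.ravel()>0
fx=g[0]+.047
rim=ok&(z>.0105)&(z<.018)&(x>fx-.012)&(x<.69)&(abs(y-.11)<.1)
f=rim&(abs(x-fx)<.012)&(abs(y-.11)<.07)
pf=np.polyfit(y[f],x[f],1); r=abs(x[f]-np.polyval(pf,y[f])); k=r<.003; pf=np.polyfit(y[f][k],x[f][k],1)
print("front rim n",k.sum(),"yspan",y[f].min(),y[f].max(),"yaw",np.degrees(np.arctan(-pf[0])),"x@.11",np.polyval(pf,.11),"z",np.median(z[f]))
for xb in np.arange(fx+.006,.69,.012):
    o=[round(xb,3)]
    for a,b in((.165,.21),(.005,.055)):
        q=rim&(abs(x-xb)<.006)&(y>a)&(y<b); o+=[q.sum(),np.round(np.median(y[q]),4) if q.sum()>3 else None]
    if o[1]>3 or o[3]>3: print(*o)
h=cv2.cvtColor(im,cv2.COLOR_RGB2HSV).reshape(-1,3).astype(int)
pk=ok&(h[:,0]>160)&(h[:,1]>110)&(x>.5)&(x<.75)&(y>.03)&(y<.19)&(z>.005)&(z<.06); print("pink",pk.sum(),np.percentile(P[pk],[1,99],axis=0) if pk.sum()>9 else "")
E
python3 n.py
```

```text
grasp [0.4747 0.1123 0.0491] tool yaw 1.2867980840924182 t 26.225 F [-1.7 -2.8 12.8] gap 0.013002128484751357 z [ 0.0016  0.0505 -0.9987]
front rim n 140 yspan 0.1033972436223104 0.12728067003412055 yaw 0.2264567007095074 x@.11 0.5231733348699753 z 0.015670631289856837
0.54 107 0.1927 0 None
pink 0
```

{"name": "arm_command", "arguments": {
  "increments": [
    {"hand": 1, "tx": 0, "ty": -1, "tz": -0.5, "spin": -0.8},
    {"hand": 1, "tx": 0, "ty": -1, "tz": -0.5, "spin": -0.7},
    {"hand": 1, "tx": 0, "ty": 0, "tz": 0, "spin": 0},
    {"hand": 1, "tx": 0, "ty": 0, "tz": 0, "spin": 0}
  ]
}}

```text
time_s: 26.78
ee_pos: [0.4729, 0.1136, -0.0092]
eef_rot: [-0.0, -0.024, 0.999, 0.026]
wrist_force: [-3.2, -0.4, 12.0]
finger_gap: 0.0128
gripper_force: 89.0
```

```bash
python3 n.py
```

```text
grasp [0.473  0.1106 0.0494] tool yaw 2.7443911257703992 t 26.775 F [-3.2 -0.4 12. ] gap 0.012775975180795868 z [-0.0016  0.0518 -0.9987]
front rim n 138 yspan 0.10296153027375 0.12700115125016218 yaw 1.4704131376859528 x@.11 0.5214965491709178 z 0.015757921121688653
0.538 90 0.1928 0 None
pink 0
```

{"name": "arm_command", "arguments": {
  "increments": [
    {"hand": 1, "tx": 0, "ty": 0, "tz": -1, "spin": 0.4},
    {"hand": 1, "tx": -4, "ty": -0.1, "tz": 0, "spin": 0},
    {"hand": 1, "tx": -7, "ty": -0.2, "tz": 0, "spin": 0},
    {"hand": 1, "tx": -8, "ty": -0.2, "tz": 0, "spin": 0},
    {"hand": 1, "tx": -8, "ty": -0.2, "tz": 0, "spin": 0},
    {"hand": 1, "tx": -6, "ty": -0.1, "tz": 0, "spin": 0},
    {"hand": 1, "tx": 0, "ty": 0, "tz": 0, "spin": 0}
  ]
}}

```text
time_s: 27.7
ee_pos: [0.501, 0.1124, -0.0098]
eef_rot: [-0.005, -0.019, 1.0, 0.024]
wrist_force: [-12.9, -3.3, 17.0]
finger_gap: 0.013
gripper_force: 103.1
```

```bash
python3 n.py
```

```text
grasp [0.5016 0.1095 0.0488] tool yaw 2.2015630138037676 t 27.7 F [-12.9  -3.3  17. ] gap 0.012992309584104534 z [-0.01    0.0485 -0.9988]
front rim n 202 yspan 0.10129975413825408 0.12545657667097 yaw -0.11402738806827088 x@.11 0.5496144250225634 z 0.014834094756907626
0.555 13 0.1891 0 None
0.567 108 0.1896 0 None
pink 0
```

{"name": "arm_command", "arguments": {
  "increments": [
    {"hand": 1, "tx": 0, "ty": 1, "tz": -1, "spin": -1},
    {"hand": 1, "tx": -4, "ty": 1, "tz": 0, "spin": -1},
    {"hand": 1, "tx": -7, "ty": 0, "tz": 0, "spin": 0},
    {"hand": 1, "tx": -8, "ty": -0.2, "tz": 0, "spin": 0},
    {"hand": 1, "tx": -8, "ty": -0.2, "tz": 0, "spin": 0},
    {"hand": 1, "tx": -6, "ty": -0.2, "tz": 0, "spin": 0},
    {"hand": 1, "tx": 0, "ty": 0, "tz": 0, "spin": 0}
  ]
}}

```text
time_s: 28.62
ee_pos: [0.5342, 0.1161, -0.0093]
eef_rot: [-0.004, -0.036, 0.999, 0.024]
wrist_force: [-9.0, -3.5, 9.2]
finger_gap: 0.0128
gripper_force: 97.9
```

```bash
python3 n.py
```

```text
grasp [0.5348 0.1132 0.0494] tool yaw 4.182438386868386 t 28.625 F [-9.  -3.5  9.2] gap 0.01275049196733637 z [-0.0097  0.0486 -0.9988]
front rim n 159 yspan 0.10667889383864891 0.13065218390510014 yaw 2.644173503868166 x@.11 0.5830272851629934 z 0.015424190355249806
0.588 48 0.1951 0 None
0.6 75 0.1958 0 None
pink 0
```

{"name": "arm_command", "arguments": {
  "increments": [
    {"hand": 1, "tx": -3, "ty": -0.7, "tz": 0, "spin": 0.6},
    {"hand": 1, "tx": -7, "ty": -0.8, "tz": 0, "spin": 0.5},
    {"hand": 1, "tx": -8, "ty": -0.5, "tz": 0, "spin": 0},
    {"hand": 1, "tx": -8, "ty": -0.4, "tz": 0, "spin": 0},
    {"hand": 1, "tx": -8, "ty": -0.3, "tz": 0, "spin": 0},
    {"hand": 1, "tx": -6, "ty": -0.2, "tz": 0, "spin": 0},
    {"hand": 1, "tx": 0, "ty": 0, "tz": 0, "spin": 0}
  ]
}}

```text
time_s: 29.55
ee_pos: [0.5756, 0.1165, -0.0089]
eef_rot: [-0.003, -0.028, 0.999, 0.025]
wrist_force: [-7.8, -2.7, 8.6]
finger_gap: 0.0132
gripper_force: 91.8
```

```bash
python3 n.py
```

```text
grasp [0.576  0.1135 0.0497] tool yaw 3.1604108038924053 t 29.55 F [-7.8 -2.7  8.6] gap 0.013158975554305188 z [-0.0077  0.0502 -0.9987]
front rim n 147 yspan 0.10618401591703679 0.13019662281770275 yaw 2.6399490851558376 x@.11 0.6244813338459811 z 0.015791769013239143
0.629 15 0.195 0 None
0.641 95 0.1955 0 None
pink 0
```

{"name": "arm_command", "arguments": {
  "increments": [
    {"hand": 1, "tx": -4, "ty": -0.6, "tz": 0, "spin": 0.4},
    {"hand": 1, "tx": -8, "ty": -0.6, "tz": 0, "spin": 0.4},
    {"hand": 1, "tx": -10, "ty": -0.4, "tz": 0, "spin": 0},
    {"hand": 1, "tx": -10, "ty": -0.4, "tz": 0, "spin": 0},
    {"hand": 1, "tx": -10, "ty": -0.4, "tz": 0, "spin": 0},
    {"hand": 1, "tx": -8, "ty": -0.3, "tz": 0, "spin": 0},
    {"hand": 1, "tx": -5, "ty": -0.2, "tz": 0, "spin": 0},
    {"hand": 1, "tx": 0, "ty": 0, "tz": 0, "spin": 0}
  ]
}}

```text
time_s: 30.6
ee_pos: [0.6306, 0.1162, -0.009]
eef_rot: [-0.003, -0.02, 0.999, 0.025]
wrist_force: [-8.7, -2.9, 9.2]
finger_gap: 0.013
gripper_force: 92.9
```

```bash
python3 n.py
```

```text
grasp [0.631  0.1132 0.0497] tool yaw 2.3571548770607627 t 30.6 F [-8.7 -2.9  9.2] gap 0.01303605980130283 z [-0.0079  0.0504 -0.9987]
front rim n 164 yspan 0.10522277783131426 0.12920315852461622 yaw 0.7365850007938963 x@.11 0.6790378814706185 z 0.015807693971023884
0.684 5 0.1933 0 None
pink 0
```

Tray nearly straight in the bay. 10 mm more upright, then I let go, back off, turn the gripper 90° and push the rest on the tab's front with one finger's back. The moves offer no lean, and this keeps the gripper's body clear of the shelf.

{"name": "arm_command", "arguments": {
  "increments": [
    {"hand": 1, "tx": -5, "ty": -0.2, "tz": 0, "spin": 0.3},
    {"hand": 1, "tx": -5, "ty": -0.2, "tz": 0, "spin": 0.3},
    {"hand": 1, "tx": 0, "ty": 0, "tz": 0, "spin": 0},
    {"hand": 0, "tx": 0, "ty": 0, "tz": 0, "spin": 0},
    {"hand": 0, "tx": 0, "ty": 0, "tz": 0, "spin": 0},
    {"hand": 0, "tx": 0, "ty": 0, "tz": 0, "spin": 0},
    {"hand": 0, "tx": 0, "ty": 0, "tz": 0, "spin": 0}
  ],
  "grip_force": 40
}}

```text
time_s: 31.52
ee_pos: [0.6429, 0.1178, -0.0097]
eef_rot: [-0.002, -0.017, 1.0, 0.027]
wrist_force: [0.4, -0.2, 0.7]
finger_gap: 0.0832
gripper_force: 0.0
```

{"name": "arm_command", "arguments": {
  "increments": [
    {"hand": 0, "tx": 15, "ty": 0, "tz": 0, "spin": 0},
    {"hand": 0, "tx": 30, "ty": 0, "tz": 0, "spin": 0},
    {"hand": 0, "tx": 40, "ty": 0, "tz": 0, "spin": 0},
    {"hand": 0, "tx": 20, "ty": 0, "tz": 0, "spin": 0},
    {"hand": 0, "tx": 0, "ty": 0, "tz": 0, "spin": 10.6},
    {"hand": 0, "tx": 0, "ty": 0, "tz": 0, "spin": 10.6},
    {"hand": 0, "tx": 0, "ty": 0, "tz": 0, "spin": 10.6},
    {"hand": 0, "tx": 0, "ty": 0, "tz": 0, "spin": 10.6}
  ]
}}

```text
time_s: 32.52
ee_pos: [0.538, 0.1144, -0.0093]
eef_rot: [-0.011, 0.349, 0.937, 0.024]
wrist_force: [-0.2, 0.5, 0.1]
finger_gap: 0.0854
gripper_force: 0.0
```

{"name": "arm_command", "arguments": {
  "increments": [
    {"hand": 0, "tx": 0, "ty": 0, "tz": 0, "spin": 10.6},
    {"hand": 0, "tx": 0, "ty": 0, "tz": 0, "spin": 10.6},
    {"hand": 0, "tx": 0, "ty": 0, "tz": 0, "spin": 10.6},
    {"hand": 0, "tx": 0, "ty": 0, "tz": 0, "spin": 10.6},
    {"hand": 0, "tx": 0, "ty": 0, "tz": 0, "spin": 5.2},
    {"hand": 0, "tx": 0, "ty": 0, "tz": 0, "spin": 0}
  ]
}}

```text
time_s: 33.28
ee_pos: [0.538, 0.1144, -0.0093]
eef_rot: [-0.02, 0.695, 0.719, 0.018]
wrist_force: [0.7, 0.2, 0.9]
finger_gap: 0.0856
gripper_force: 0.0
```

```bash
python3 - <<'E'
from h import *
np.set_printoptions(precision=4,suppress=True)
s=bot.observe(); print(pose(),s["qpos"],s["time_s"],s["wrist_force"])
K,D,T=cam("wrist"); im,d=bot.grab_frame("wrist")
rr,cc=np.mgrid[0:400,0:640]; u=cv2.undistortPoints(np.stack([cc.ravel(),rr.ravel()],1).astype(float)[:,None],K,D)[:,0]
P=(T[:3,:3]@(np.c_[u[:,0],-u[:,1],-np.ones(len(u))]*d.ravel()[:,None]).T).T+T[:3,3]; x,y,z=P.T; ok=d.ravel()>0
t=ok&(z>.055)&(z<.066)&(abs(y-.113)<.03)&(x>.62)&(x<.68); print("tab",t.sum(),np.percentile(P[t],[1,99],axis=0) if t.any() else "")
f=ok&(z>.02)&(abs(y-.113)<.06)&(x>.57)&(x<.63)&(z<.12); print("front finger",f.sum(),np.percentile(P[f],[1,99],axis=0) if f.any() else "")
r=ok&(z>.0105)&(z<.018)&(x>.68)&(x<.70)&(abs(y-.113)<.09); print("front rim",r.sum(), np.degrees(np.arctan(-np.polyfit(y[r],x[r],1)[0])) if r.sum()>20 else "")
E
python3 g.py .641 .113 | tail -1
```

```text
[[-0.034   0.9994 -0.0042  0.538 ]
 [ 0.998   0.0341  0.0536  0.1144]
 [ 0.0537 -0.0024 -0.9986 -0.0093]
 [ 0.      0.      0.      1.    ]] [ 0.1737  0.3844 -0.4528  0.7285  0.0536  1.7106] 33.275 [0.7397 0.2441 0.8702]
tab 2505 [[0.6284 0.1083 0.0552]
 [0.652  0.122  0.0629]]
front finger 17173 [[0.5706 0.1026 0.0251]
 [0.6297 0.1268 0.1162]]
front rim 1972 1.4819020979897375
tray yaw 4.294966433815212 centre [0.7795 0.1131 0.018 ]Traceback (most recent call last):
  File "g.py", line 16, in <module>
    k,lab,st,ce=cv2.connectedComponentsWithStats(m); i=1+st[1:,4].argmax(); print("pink blob",st[i],at_z("scene",ce[i][::-1],.02,C))
                                                         ~~~~~~~~~~~~~~~^^
ValueError: attempt to get argmax of an empty sequence
```

{"name": "arm_command", "arguments": {
  "increments": [
    {"hand": 0, "tx": 3, "ty": 0, "tz": 10, "spin": 0},
    {"hand": 0, "tx": 0, "ty": 0, "tz": 10, "spin": 0},
    {"hand": 0, "tx": 0, "ty": 12, "tz": 0, "spin": 0},
    {"hand": 0, "tx": 0, "ty": 12, "tz": 0, "spin": 0},
    {"hand": 0, "tx": 0, "ty": 8, "tz": 0, "spin": 0},
    {"hand": 0, "tx": 0, "ty": 6, "tz": 0, "spin": 0},
    {"hand": 0, "tx": 0, "ty": 6, "tz": 0, "spin": 0},
    {"hand": 0, "tx": 0, "ty": 6, "tz": 0, "spin": 0}
  ]
}}

```text
time_s: 34.38
ee_pos: [0.5862, 0.1201, -0.029]
eef_rot: [-0.021, 0.695, 0.718, 0.017]
wrist_force: [-8.0, -0.2, 8.1]
finger_gap: 0.0854
gripper_force: 5.8
```

```bash
cat > q.py <<'E'
from h import *
np.set_printoptions(precision=4,suppress=True)
s=bot.observe(); print(s["ee_pos"],s["time_s"],s["wrist_force"])
K,D,T=cam("wrist"); im,d=bot.grab_frame("wrist")
rr,cc=np.mgrid[0:400,0:640]; u=cv2.undistortPoints(np.stack([cc.ravel(),rr.ravel()],1).astype(float)[:,None],K,D)[:,0]
P=(T[:3,:3]@(np.c_[u[:,0],-u[:,1],-np.ones(len(u))]*d.ravel()[:,None]).T).T+T[:3,3]; x,y,z=P.T; ok=d.ravel()>0
t=ok&(z>.0595)&(z<.066)&(abs(y-.113)<.03)&(x>s["ee_pos"][0]+.058)&(x<.74); print("tab",t.sum(),np.percentile(P[t],[1,99],axis=0) if t.any() else "")
r=ok&(z>.0105)&(z<.018)&(x>.68)&(x<.76)&(abs(y-.113)<.09)
if r.sum()>20: print("rim pts x pct",np.percentile(x[r],[5,50,95]),"y",y[r].min(),y[r].max(),"yaw",np.degrees(np.arctan(-np.polyfit(y[r],x[r],1)[0])))
n=ok&(z>.003)&(z<.0115)&(abs(y-.113)<.03)&(x>.63)&(x<.76); print("neck x",np.percentile(x[n],[2,98]) if n.sum()>9 else "")
e=ok&(z>.115)&(z<.14)&(x>.66)&(x<.76); print("edge",np.percentile(P[e],[1,50],axis=0) if e.sum()>9 else "")
E
python3 q.py
```

```text
[ 0.5862  0.1201 -0.029 ] 34.375 [-8.0447 -0.239   8.0505]
tab 199 [[0.6447 0.1207 0.0597]
 [0.6735 0.1288 0.0659]]
rim pts x pct [0.702  0.7079 0.7249] y 0.08537979812923478 0.1982980081434205 yaw 4.812984803721268
neck x [0.6582 0.7348]
edge
```

{"name": "arm_command", "arguments": {
  "increments": [
    {"hand": 0, "tx": -0.5, "ty": 6, "tz": -0.5, "spin": 0},
    {"hand": 0, "tx": -0.5, "ty": 6, "tz": -0.5, "spin": 0},
    {"hand": 0, "tx": -0.5, "ty": 6, "tz": 0, "spin": 0},
    {"hand": 0, "tx": -0.3, "ty": 5, "tz": 0, "spin": 0},
    {"hand": 0, "tx": 0, "ty": 0, "tz": 0, "spin": 0}
  ]
}}

```text
time_s: 35.05
ee_pos: [0.6105, 0.1188, -0.0285]
eef_rot: [-0.021, 0.695, 0.718, 0.017]
wrist_force: [-4.2, 0.2, 2.1]
finger_gap: 0.0855
gripper_force: 2.1
```

```bash
python3 q.py
```

```text
[ 0.6105  0.1188 -0.0285] 35.05 [-4.1788  0.2108  2.107 ]
tab 180 [[0.6693 0.1201 0.0596]
 [0.6966 0.1238 0.0659]]
rim pts x pct [0.695  0.7311 0.7488] y 0.0861550206505779 0.19786854468387818 yaw 1.4644608866717035
neck x [0.6821 0.758 ]
edge
```

{"name": "arm_command", "arguments": {
  "increments": [
    {"hand": 0, "tx": -0.2, "ty": 4, "tz": 0, "spin": 0},
    {"hand": 0, "tx": -0.2, "ty": 4, "tz": 0, "spin": 0},
    {"hand": 0, "tx": 0, "ty": 0, "tz": 0, "spin": 0}
  ]
}}

```text
time_s: 35.48
ee_pos: [0.6159, 0.1189, -0.0285]
eef_rot: [-0.022, 0.695, 0.718, 0.016]
wrist_force: [-13.2, -0.4, 8.8]
finger_gap: 0.0855
gripper_force: 7.2
```

{"name": "arm_command", "arguments": {
  "increments": [
    {"hand": 0, "tx": 0, "ty": 4, "tz": 0, "spin": 0},
    {"hand": 0, "tx": 0, "ty": 0, "tz": 0, "spin": 0}
  ]
}}

```text
time_s: 35.72
ee_pos: [0.6156, 0.1189, -0.0285]
eef_rot: [-0.024, 0.695, 0.719, 0.014]
wrist_force: [-26.0, -1.2, 20.5]
finger_gap: 0.0851
gripper_force: 15.8
```

{"name": "arm_command", "arguments": {
  "increments": [
    {"hand": 0, "tx": 0, "ty": 3, "tz": -1, "spin": 0},
    {"hand": 0, "tx": 0, "ty": 0, "tz": 0, "spin": 0}
  ]
}}

```text
time_s: 35.98
ee_pos: [0.6154, 0.119, -0.0282]
eef_rot: [-0.026, 0.695, 0.719, 0.012]
wrist_force: [-33.2, -0.7, 24.4]
finger_gap: 0.0855
gripper_force: 18.7
```

```bash
python3 q.py
```

```text
[ 0.6154  0.119  -0.0282] 35.975 [-33.1702  -0.7114  24.3881]
tab 191 [[0.6747 0.1206 0.0595]
 [0.7023 0.1276 0.066 ]]
rim pts x pct [0.6943 0.7364 0.7534] y 0.09042388912210757 0.19784674883206077 yaw -0.46189981322220536
neck x [0.6871 0.7591]
edge
```

{"name": "arm_command", "arguments": {
  "increments": [
    {"hand": 0, "tx": 0, "ty": -8, "tz": 0, "spin": 0},
    {"hand": 0, "tx": 0, "ty": -20, "tz": 0, "spin": 0},
    {"hand": 0, "tx": 0, "ty": -40, "tz": 0, "spin": 0},
    {"hand": 0, "tx": 0, "ty": -40, "tz": -20, "spin": 0},
    {"hand": 0, "tx": 0, "ty": -20, "tz": -60, "spin": 0},
    {"hand": 0, "tx": 0, "ty": 0, "tz": -60, "spin": 0},
    {"hand": 0, "tx": 0, "ty": 0, "tz": -40, "spin": 0},
    {"hand": 0, "tx": 0, "ty": 0, "tz": 0, "spin": 0}
  ]
}}

```text
time_s: 37.02
ee_pos: [0.5028, 0.1056, 0.156]
eef_rot: [-0.017, 0.695, 0.718, 0.021]
wrist_force: [0.8, -0.7, 0.3]
finger_gap: 0.0854
gripper_force: 0.0
```

```bash
cat > v.py <<'E'
from h import *
np.set_printoptions(precision=4,suppress=True)
s=bot.observe(); print(s["ee_pos"],s["time_s"])
K,D,T=cam("wrist"); im,d=bot.grab_frame("wrist"); cv2.imwrite("pics/w10.png",im[:,:,::-1])
rr,cc=np.mgrid[0:400,0:640]; u=cv2.undistortPoints(np.stack([cc.ravel(),rr.ravel()],1).astype(float)[:,None],K,D)[:,0]
P=(T[:3,:3]@(np.c_[u[:,0],-u[:,1],-np.ones(len(u))]*d.ravel()[:,None]).T).T+T[:3,3]; x,y,z=P.T; ok=d.ravel()>0
t=ok&(z>.057)&(z<.066)&(x>.64)&(x<.74)
for n,c in(("open tab",.113),("full tab",-.085)):
    q=t&(abs(y-c)<.03); print(n,q.sum(),np.percentile(P[q],[1,99],axis=0) if q.sum()>9 else "")
e=ok&(z>.115)&(z<.14)&(x>.66)&(x<.76); print("edge",e.sum(),[ (round(a,2),np.round(np.percentile(x[e&(abs(y-a)<.01)],2),4)) for a in np.arange(-.18,.21,.03) if (e&(abs(y-a)<.01)).sum()>5])
for n in("scene","side"):
    im,_=bot.grab_frame(n); C=cam(n)
    for l,zz in(("tray_grip",.046),("tray_floor",.004),("pink_mid",.018)):
        for m in bot.mark_of(l,n)[:3]: print(n,l,round(m["p"],2),np.round(m["point"]),at_z(n,m["point"],zz,C))
E
python3 v.py
```

```text
[0.5028 0.1056 0.156 ] 37.025
open tab 478 [[0.6787 0.1079 0.0572]
 [0.702  0.1217 0.0633]]
full tab 179 [[ 0.6887 -0.0912  0.0592]
 [ 0.7051 -0.0768  0.0627]]
edge 7866 [(np.float64(0.0), np.float64(0.7293)), (np.float64(0.03), np.float64(0.6992)), (np.float64(0.06), np.float64(0.6986)), (np.float64(0.09), np.float64(0.6981)), (np.float64(0.12), np.float64(0.6976)), (np.float64(0.15), np.float64(0.6971)), (np.float64(0.18), np.float64(0.6966)), (np.float64(0.21), np.float64(0.696))]
scene tray_floor 0.24 [174. 415.] [0.5795 0.3414 0.004 ]
scene pink_mid 0.74 [234. 268.] [ 0.4776 -0.1657  0.018 ]
scene pink_mid 0.61 [283. 171.] [ 0.4427 -0.4551  0.018 ]
scene pink_mid 0.25 [172. 415.] [0.5831 0.3336 0.018 ]
side tray_grip 0.79 [222. 261.] [0.6892 0.1076 0.046 ]
side tray_grip 0.73 [234. 234.] [0.757  0.1608 0.046 ]
side tray_floor 0.65 [233. 220.] [0.8168 0.1168 0.004 ]
side pink_mid 0.73 [173. 335.] [ 0.4763 -0.1878  0.018 ]
side pink_mid 0.47 [136. 348.] [ 0.4333 -0.4497  0.018 ]
side pink_mid 0.43 [222. 232.] [0.7869 0.0808 0.018 ]
```

```bash
python3 - <<'E'
from h import *
np.set_printoptions(precision=4,suppress=True)
for n in("scene","side"):
    im,_=bot.grab_frame(n); C=cam(n); c0=proj(n,np.array([.779,.113,.02]),C); r,c=map(int,c0); w=22
    h=im[r-w:r+w,c-w:c+w].astype(int); m=((h[...,0]-h[...,1]>25)&(h[...,2]-h[...,1]>3)).astype(np.uint8)
    k,l,st,ce=cv2.connectedComponentsWithStats(m)
    for i in range(1,k):
        if st[i,4]>15: print(n,st[i],at_z(n,(r-w+ce[i][1],c-w+ce[i][0]),.02,C),"expect px",c0)
K,D,T=cam("wrist"); im,d=bot.grab_frame("wrist")
rr,cc=np.mgrid[0:400,0:640]; u=cv2.undistortPoints(np.stack([cc.ravel(),rr.ravel()],1).astype(float)[:,None],K,D)[:,0]
P=(T[:3,:3]@(np.c_[u[:,0],-u[:,1],-np.ones(len(u))]*d.ravel()[:,None]).T).T+T[:3,3]; x,y,z=P.T
q=(d.ravel()>0)&(z>.057)&(z<.066)&(x>.67)&(x<.71)&(abs(y-.113)<.03)
b=[(a,np.median(y[q&(abs(x-a)<.002)])) for a in np.arange(.681,.70,.003)]; print("tab yaw",np.degrees(np.arctan(np.polyfit(*zip(*b),1)[0])))
E
```

```text
scene [18 16 11  7 28] [0.7705 0.1253 0.02  ] expect px [251.9529 412.6353]
scene [14 22 17 10 78] [0.7881 0.1019 0.02  ] expect px [251.9529 412.6353]
side [19 16  8  4 17] [0.7841 0.091  0.02  ] expect px [228.8647 232.0578]
side [ 12  20  19   9 117] [0.7812 0.1188 0.02  ] expect px [228.8647 232.0578]
tab yaw 1.234405995007468
```

```bash
python3 -c "
from cell import bot
print(bot.sign_off())"
```

```text
the job is handed in; nothing more can be done
None
```

I handed the job in at about 37 s. The tray measures fully home and straight (118 mm in, within about 0.3° of the bay's yaw), with the pink doughnut in its front row and the gripper clear. I gripped the tab for all but the last 50 mm or so and pushed those with an open finger on the tab, because the moves offer no lean. `sign_off` did not return a verdict.

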